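Change the taper die of the hand press

ROBOT

A 6-joint arm with a two-finger parallel gripper is mounted at the origin on the work surface. World frame = base frame: x ahead of the robot, y to its left, z up, the work surface at z = 0. Lengths are in m, angles in rad, forces in N, time in s.
With the tool pointing down it reaches from about 0.4 to 0.925 m from the base axis. Payload 3.4 kg.
Tool frame: the origin (TCP) lies on the centre line of the jaws, within the pads' length; the fingertips stand env.finger_overhang ahead of it and the grasp point (between the pads) lies 5 mm behind it (env.finger_overhang is the distance from the TCP to the fingertips, in m); y points along the fingers, z is the direction in which the jaws open and shut, and the axes are right-handed (so a half turn about y gives the same grasp; the last joint's range is limited). The gripper opens to 85 mm and grips with 20 to 120 N. Pads are 22 mm wide; open, the fingers measure 114 mm over their backs; the gripper's body (76 mm by 85 mm) begins 54 mm behind the grasp point. The pads swing forward as they close: fully open they stand 13 mm farther back than shut.
Start: joints at [-1.238, 0.307, 1.506, -0, 1.328, -0.073], TCP at [0.227, -0.528, 0.245] pointing down, gripper open.
Joint ranges: [-3.12, 3.12], [-1.05, 2.28], [0.14, 2.33], [-1.42, 4.57], [0.1, 2.73], [-2.68, 2.68]. Speed limits (rad/s): [2.57, 2.57, 3.14, 3.14, 3.14, 3.14].

INTERFACE

Orientations are given as a rotation vector (axis times angle).
In Python, from plant import env, vision, order gives the robot as it stands.
- The arm moves only by the tool carry_out, never from a script. Its argument "targets" is a list of rows, each a list of 6 numbers: the shift along the tool's x, y, z in cm, then the turn, a rotation vector about the tool's x, y, z in degrees. A call has 1 to 8 rows; each row shifts and turns the commanded pose from where the row before left it, along the tool's axes as they then stand; what a row does not reach is not made up. A row lasts 1/10 s, in which the tool goes at most 50 mm and 8.59 degrees, less where a joint would pass 70% of its speed; a pose out of reach is approached as far as the arm can. A call with a gripper value outside its range is refused whole. "fingers" is the finger opening in cm, from 0 to 8.54, set as the call begins (left out, the last holds). The fingers move at their own pace and stop on an object; "force" is the grip in N (left out, the last holds). Time passes only in rows, so rows that do not move let the fingers close. It gives the time, the measured TCP pose, the force and the opening at its end, in the units of the state.
- env.get_state(): the state, without advancing time (a new reading comes with each control period).
- vision.camera(name): name is "scene" or "side" or "wrist"; returns a dict with "color" (480x640x3 uint8, red, green, blue), "vertical_fov" (degrees; the focal length in pixels is half the picture's height over the tangent of half this angle, whatever the lens; pixels are square), "cx", "cy" (the principal point, pixels), "k1" (the pictures are not rectified: a ray, as slopes to the right and down, at radius r is drawn at 1 + k1 r^2 times it, then the intrinsics apply), "R" (3x3) and "t" (3): a world point X has camera coordinates R X + t; the wrist camera has in their place "tool_from_camera" (4x4, takes a point from camera to tool coordinates, whose origin is the TCP and whose axes are the tool frame's). Camera axes: x right, y down, z forward; pixel columns grow to the right and rows downward; lengths in m; the calibration is good to about 2 mm. A picture is of the moment at which its call begins: read the wrist's pose just before it. There is no depth.
- order.job_done(): hands the job in, once; it reports no verdict.
Trained networks look in a picture, given as the dict that the camera call returned (one of the last four; its "shot" number tells which), for a name from the list of things; names that differ only in an ending like _2 or _b are one class to them, and where a whole thing is asked for, a point or a joint stands for the part that bears it (a point fixed in the world has none). Each returns a list of dicts, best first, with "p" (0 to 1); they miss things now and then, are a little off and sometimes report something else, mostly with a low value. They report only what shows in the picture. A call takes as long as a camera call. They do not tell look-alikes from the thing itself.
- vision.trace(picture, target): "region" (480x640 bool, what is visible of it).
- vision.pinpoint(picture, target): "centre" ([x, y, z] in m, in world coordinates, good to about 4 mm: a listed point, or the origin of a listed thing).
The state is a dict: "t": time; "q": joint angles; "qvel": joint speeds; "joint_efforts": joint torques, N m; "position": TCP position; "orientation": TCP orientation; "wrist_force": force on the tool from outside, world axes, zero at the start; "ft_torque": the same for the moment, N m; "finger_gap": finger opening in m.
Only numpy, scipy, OpenCV 4.12 (cv2) and the standard library are available. Lean on these libraries where they do the work, as an engineer would, in place of code of your own. Each camera call takes 0.05 s, during which the arm holds its last target.

TASK

The hand press still carries the plain black die: drive the red-handled drift through the slot in the die block to knock its taper loose, take the drift out again and leave it lying on the bench, and stand the black die upright in the empty middle hole of the wooden rack. Then fit the bright die with the blue collar in the die block, pushing it down with a twist until its collar sits flush on the block, and let go. Leave the yellow-collared die, the bracket and the two brass grommets alone.

Things in the scene. Friction and masses are not known exactly. Their poses are not given: they have to be found in the camera images.
- press: Hand press, fixed. Origin on the bench (z=0) under the middle of its die block; z up. Die block 52 x 52 mm, top at z=87 mm. Base 110 mm wide (x), 18 mm high, y=+40 to -420 mm. Ram, head and column (370 mm high) stand at y=-170 to -375 mm; nothing above 87 mm is nearer the block. A vertical taper bore opens in the block's top; a slot below it runs level along y, right through.
- die_seat (a point): Centre of the die block's top face, in the mouth (19.5 mm wide) of the taper bore, 87 mm above the bench. A die that is fully home has its origin here and its collar flat on the block.
- slot_mouth (a point): Middle of the slot's floor at the block's +y face, 32 mm above the bench, 26 mm from the bore's axis. The slot is 11 mm wide (press x) and 26 mm high (z=32 to 58 mm). The drift goes in here, blade level, tip first, moving along the press's -y.
- old_die: Plain black die, seated and jammed in the block at the start (about 30 N to pull). Origin: centre of the collar's underside, z up. Collar 34 mm wide, 6 mm thick; above it, z=6 to 34 mm, a hexagon 26 mm across flats, which face its +y, -y and every 60 degrees; nose 19 mm wide, to z=40 mm. About 0.25 kg.
- old_die_end (a point): Rounded lower end (4 mm radius) of the black die's shank, 45 mm below its origin; all dies alike. Shank 18 mm wide at the collar, narrowing 6 degrees a side. Seated, this end is 10 mm above the slot's floor. Lifted 5 mm or more the die is nearly loose; when the drift is drawn back it stays or sinks a little, resting lightly in the bore.
- new_die: Bright steel die, blue collar, pilot pin on top (to z=44 mm), standing in an end hole of the rack. Else as old_die: origin, collar, hexagon, shank, mass.
- new_die_end (a point): End of the bright die's shank, 45 mm below its origin. Put in the bore, it begins to bind about 8 mm high. A straight push of 10 N leaves it 3 to 4 mm high, and about 30 N would send it home; turned half a radian or more about its axis under a 10 to 15 N push it goes home, and then holds by friction. Turning takes up to 0.4 N m: grip two flats firmly.
- spare_die: Black die with a yellow collar and slim nose (to z=43 mm) in the other end hole of the rack, else as old_die. Leave it.
- drift: Solid steel drift (flat wedge) standing on its straight edge on the bench. Origin under the middle of its red handle, z up, x to the tip. Handle 60 mm long (x=-30 to 30), 18 wide, 26 high. Blade x=30 to 130 mm, 7 thick; lower edge straight, level with the handle's underside; upper edge slopes from 24 mm high at the handle to 7 mm at the tip. 0.31 kg.
- drift_tip (a point): Blade tip, 130 mm from the drift's origin, 3 mm above the lower edge. With the blade on the slot's floor it meets the shank when the tip is about 18 mm past the bore's axis; at 60 mm past it the die is up about 6 mm and the handle 14 mm off the block. Driving takes 15 to 25 N; the handle may slip some mm in the fingers.
- rack: Wooden die rack, fixed, 70 x 200 mm, 56 mm high, three holes in a row along its y, 65 mm apart, 24 mm wide, 50 mm deep. Origin on the bench under its centre.
- rack_hole1 (a point): Mouth of the empty middle hole in the rack's top face, 56 mm above the bench. A die standing in it has its collar on the rack and its origin here, with about 3 mm of play each way.
- bracket: Pressed-metal chassis bracket, 70 x 55 x 40 mm, loose on the bench; leave it.
- grommet_a: Brass grommet, 26 mm across, 6 mm high, loose on the bench; leave it.
- grommet_b: Brass grommet, 26 mm across, 6 mm high, loose on the bench; leave it.
Mind the look-alikes: they are no part of the job. Leave any pink look-alike of the new_die alone.

How it is judged:
By the outcome, as a careful person would: the job done as asked, in the order asked, and still so for the second after the job is handed in, with the robot touching nothing.
It also fails if it takes over 72 s, if anything falls off the work surface, if the arm or the gripper's body presses on something with over 40 N, if the wrist force passes 120 N, or if a joint passes its speed limit or range.

## Working session

There is one attempt and no reset: what is moved stays moved. The work goes in short steps, Python scripts to look and compute and a tool call to move; the robot and the scene stay as the last step left them, time stands still between calls to the robot, and variables do not carry over. Pictures are saved under pics/ and viewed, and the job is handed in when it is done.

Besides the shell and the picture viewer there is one more tool, called as name(argument=value, ...), one argument or row to a line, values as JSON. carry_out: Moves the arm, as the interface text tells. Its arguments: {"type":"object","properties":{"targets":{"type":"array"},"fingers":{"type":"number"},"force":{"type":"number"}},"required":["targets"]}

```bash
ls; mkdir -p pics; python3 - <<'E'
from plant import env, vision, order
import cv2
s=env.get_state();print(s, env.finger_overhang)
for n in ["scene","side","wrist"]:
    c=vision.camera(n);cv2.imwrite(f"pics/{n}0.png",c["color"][:,:,::-1])
    print(n,{k:v for k,v in c.items() if k!="color"})
E
```

```text
pics
{'t': 0.0, 'q': array([-1.23752661e+00,  3.07544557e-01,  1.50766072e+00,  4.43282501e-05,
        1.32838740e+00, -7.35309132e-02]), 'qvel': array([ 1.37654735e-03, -8.36246659e-04,  2.01419583e-04,  1.43948438e-04,
        1.81081054e-04,  1.47279845e-05]), 'joint_efforts': array([ 8.55240614e-04, -4.57557786e+01, -2.51918453e+01, -9.85992506e-05,
        1.31041565e-02,  1.76266178e-05]), 'position': array([ 0.22727134, -0.52746178,  0.24440207]), 'orientation': array([-0.41224143,  1.99973419, -1.99567763]), 'wrist_force': array([ 0.51949834, -0.13863929, -0.07768977]), 'ft_torque': array([-0.04070494,  0.02365473,  0.00389239]), 'finger_gap': 0.08537731509331206} 0.014
scene {'vertical_fov': 48.134878824529885, 'cx': 314.9864373881048, 'cy': 233.77638410559837, 'k1': -0.024750008776219516, 'R': array([[-0.47867199,  0.87794605, -0.00915794],
       [ 0.56555586,  0.30033935, -0.76807737],
       [-0.67158   , -0.37283645, -0.64029157]]), 't': array([ 0.18007999, -0.28583191,  1.51173049]), 'shot': 1}
side {'vertical_fov': 52.021702246420126, 'cx': 315.27631162865845, 'cy': 238.38044550009872, 'k1': 0.027745917684328332, 'R': array([[ 0.87180497, -0.48956706, -0.01673909],
       [-0.37883222, -0.65216049, -0.65663753],
       [ 0.31055153,  0.57880117, -0.75402053]]), 't': array([-0.42876983,  0.34381615,  0.72694315]), 'shot': 2}
wrist {'vertical_fov': 64.79501433914912, 'cx': 321.6849905425867, 'cy': 234.48868693366094, 'k1': -0.05838006265593831, 'tool_from_camera': array([[ 7.14181323e-04,  9.61523763e-01,  2.74720847e-01,
        -6.99782277e-02],
       [-1.43779172e-03, -2.74719645e-01,  9.61523296e-01,
        -1.28880185e-01],
       [ 9.99998711e-01, -1.08169334e-03,  1.18627127e-03,
         4.69757703e-04],
       [ 0.00000000e+00,  0.00000000e+00,  0.00000000e+00,
         1.00000000e+00]]), 'shot': 3}
```

View pics/scene0.png

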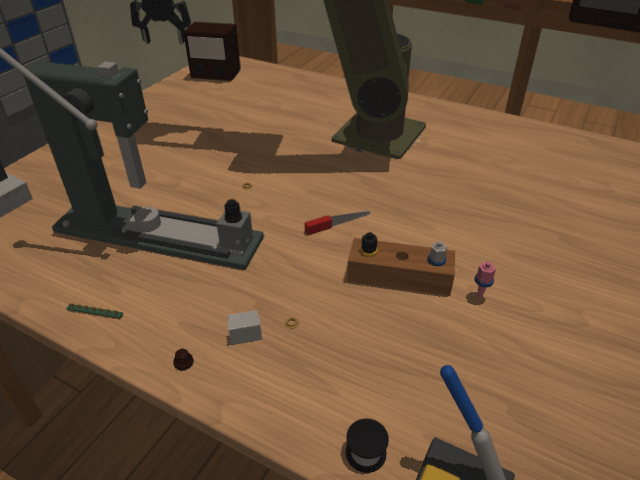

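View pics/side0.png

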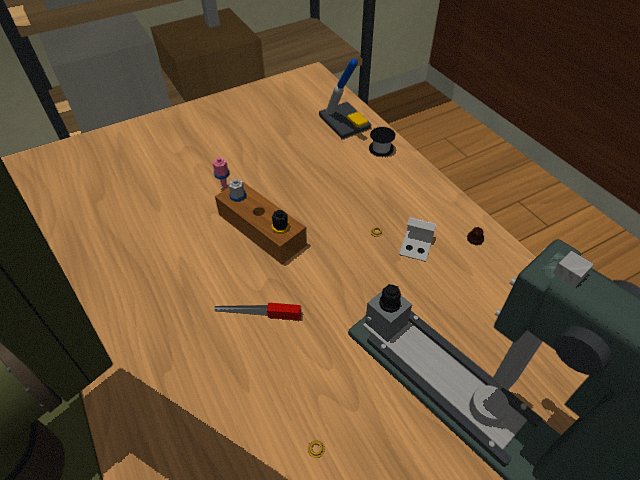

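View pics/wrist0.png

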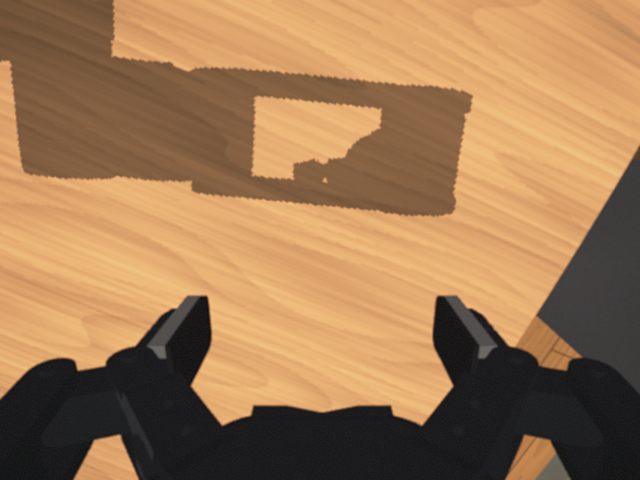

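```bash
cat > h.py <<'E'
import numpy as np, cv2
from scipy.spatial.transform import Rotation as Ro
from plant import env, vision, order
def cam(n):
    s=env.get_state(); c=vision.camera(n)
    if n=="wrist":
        T=np.eye(4);T[:3,:3]=Ro.from_rotvec(s["orientation"]).as_matrix();T[:3,3]=s["position"]
        M=np.linalg.inv(T@c["tool_from_camera"]); c["Rw"]=M[:3,:3];c["tw"]=M[:3,3]
    else: c["Rw"]=np.array(c["R"]);c["tw"]=np.array(c["t"])
    return c
def f(c): return 240/np.tan(np.radians(c["vertical_fov"])/2)
def proj(c,X):
    X=np.atleast_2d(X)@c["Rw"].T+c["tw"]; s=X[:,:2]/X[:,2:]
    r2=(s**2).sum(1,keepdims=True); s=s*(1+c["k1"]*r2)
    return s*f(c)+[c["cx"],c["cy"]]
def ray(c,u,v):
    d=np.array([(u-c["cx"]),(v-c["cy"])])/f(c); s=d.copy()
    for _ in range(20): s=d/(1+c["k1"]*(s@s))
    w=c["Rw"].T@np.array([s[0],s[1],1]); o=-c["Rw"].T@c["tw"]; return o,w/np.linalg.norm(w)
def onz(c,u,v,z):
    o,w=ray(c,u,v); return o+w*(z-o[2])/w[2]
def tri(obs):
    A=np.zeros((3,3));b=np.zeros(3)
    for c,u,v in obs:
        o,w=ray(c,u,v);P=np.eye(3)-np.outer(w,w);A+=P;b+=P@o
    return np.linalg.solve(A,b)
def save(c,name,crop=None,k=1):
    im=c["color"][:,:,::-1]
    if crop: x0,y0,x1,y1=crop; im=im[y0:y1,x0:x1]
    if k!=1: im=cv2.resize(im,None,fx=k,fy=k,interpolation=cv2.INTER_CUBIC)
    cv2.imwrite(f"pics/{name}.png",im)
def st():
    s=env.get_state(); R=Ro.from_rotvec(s["orientation"]).as_matrix()
    print("t",round(s["t"],2),"pos",s["position"].round(4),"F",s["wrist_force"].round(1),"gap",round(s["finger_gap"],4)); print("R x",R[:,0].round(3),"y",R[:,1].round(3),"z",R[:,2].round(3),"q",s["q"].round(3)); return s,R
def tool(R,d): return (R.T@np.asarray(d)*100).round(2)
E
python3 - <<'E'
from h import *
for n in ["scene","side"]:
    c=cam(n)
    for t in ["press","die_seat","slot_mouth","old_die","old_die_end","new_die","spare_die","drift","drift_tip","rack","rack_hole1","bracket","grommet_a"]:
        r=vision.pinpoint(c,t)
        print(n,t,[(np.round(x["centre"],4).tolist(),round(float(x["p"]),2),proj(c,x["centre"])[0].round().tolist()) for x in r[:4]])
c=cam("scene");save(c,"sc_a",(200,160,360,280),5);save(c,"sc_b",(330,215,520,305),4)
c=cam("side");save(c,"sd_a",(200,260,440,380),3);save(c,"sd_b",(190,140,320,270),5)
st()
E
```

```text
scene press [([0.5953, -0.0677, -0.0005], 0.94, [237.0, 248.0])]
scene die_seat [([0.5955, -0.0647, 0.0869], 0.98, [234.0, 216.0])]
scene slot_mouth [([0.5937, -0.0428, 0.0303], 0.61, [246.0, 240.0])]
scene old_die [([0.5935, -0.0676, -0.0018], 0.57, [238.0, 248.0])]
scene old_die_end []
scene new_die [([0.4913, 0.3306, 0.0529], 0.91, [438.0, 260.0]), ([0.4902, 0.4152, 0.0422], 0.81, [481.0, 279.0]), ([0.5933, -0.0654, 0.0888], 0.75, [234.0, 215.0]), ([0.5922, -0.0459, 0.0297], 0.71, [245.0, 240.0])]
scene spare_die [([0.5264, 0.2013, 0.0589], 0.89, [369.0, 248.0]), ([0.5961, -0.0686, 0.0003], 0.41, [237.0, 248.0])]
scene drift [([0.4566, 0.0523, -0.0001], 0.92, [318.0, 228.0])]
scene drift_tip [([0.3504, 0.1257, 0.0073], 0.98, [369.0, 209.0])]
scene rack [([0.5108, 0.2602, -0.0003], 0.67, [397.0, 275.0])]
scene rack_hole1 [([0.5096, 0.2652, 0.0524], 0.76, [402.0, 255.0])]
scene bracket [([0.7641, 0.0698, 0.0006], 0.65, [246.0, 326.0]), ([0.507, 0.2673, 0.0533], 0.36, [404.0, 255.0]), ([0.3505, 0.129, 0.0046], 0.26, [370.0, 211.0])]
scene grommet_a [([0.7173, 0.1379, -0.0019], 0.63, 
[... 546 characters left out ...]
221.0, 173.0])]
side spare_die [([0.5246, 0.2044, 0.0577], 0.53, [278.0, 225.0])]
side drift [([0.4535, 0.0543, 0.0009], 0.77, [282.0, 313.0])]
side drift_tip [([0.353, 0.1292, 0.0042], 0.84, [215.0, 305.0])]
side rack []
side rack_hole1 [([0.5145, 0.2652, 0.0561], 0.64, [261.0, 208.0]), ([0.5929, -0.0661, -0.0011], 0.35, [383.0, 330.0])]
side bracket [([0.7698, 0.0657, 0.002], 0.79, [419.0, 242.0])]
side grommet_a [([0.3928, -0.1804, -0.004], 0.55, [317.0, 447.0]), ([0.712, 0.1316, 0.0009], 0.44, [377.0, 232.0])]
t 1.65 pos [ 0.2275 -0.5281  0.2453] F [-0.4  0.  -0.3] gap 0.0854
R x [-0.918 -0.396 -0.   ] y [ 0.  0. -1.] z [ 0.396 -0.918 -0.   ] q [-1.238  0.307  1.506  0.     1.328 -0.074]
```

View crops.

View pics/sc_a.png

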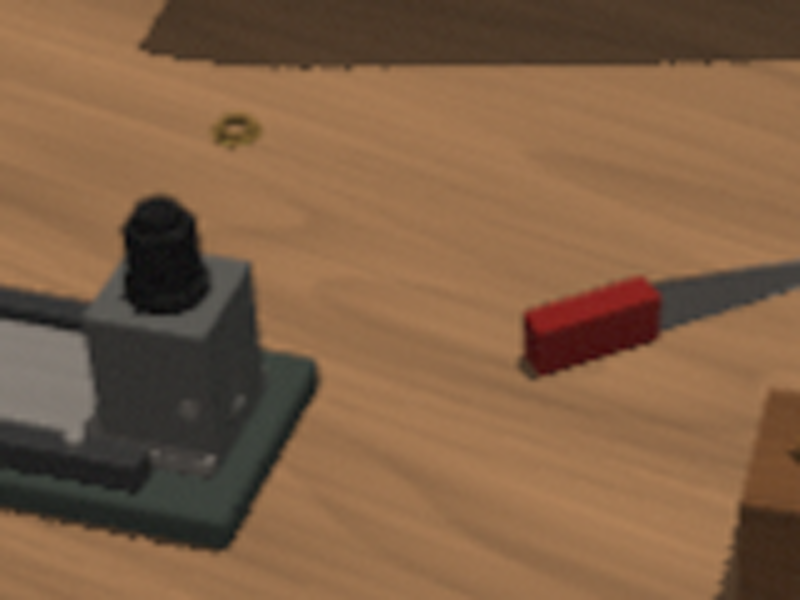

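View pics/sd_a.png

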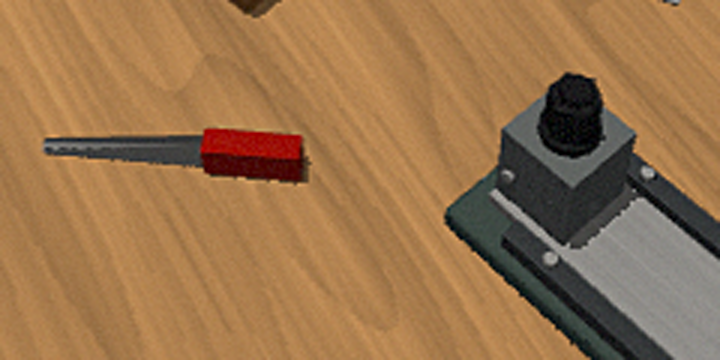

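View pics/sd_b.png

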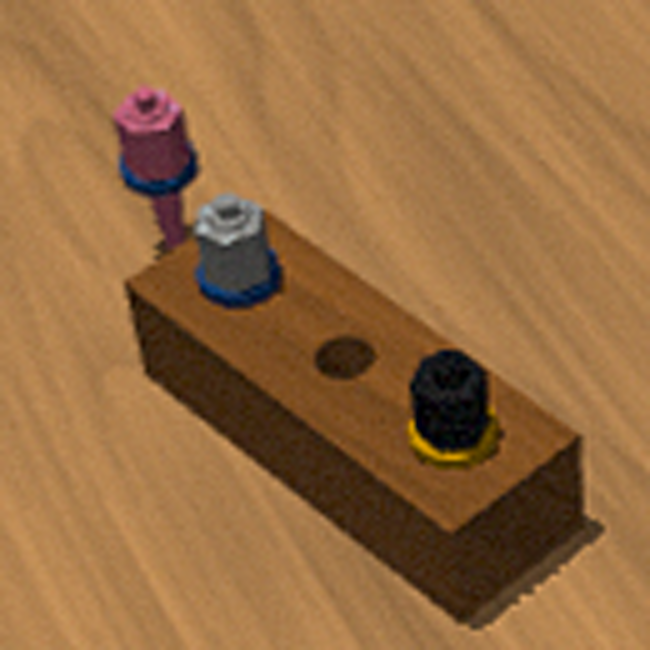

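View pics/sc_b.png

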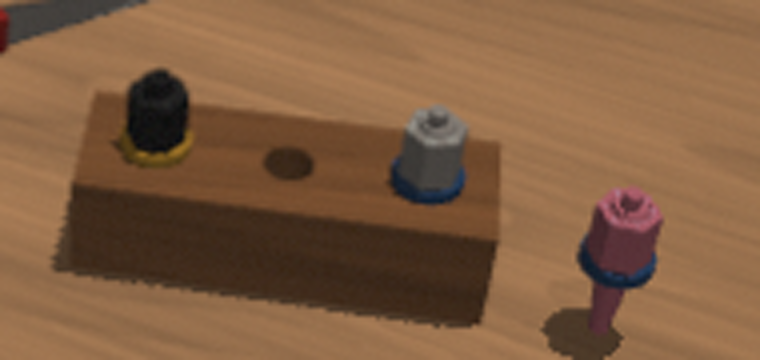

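```bash
cat >> h.py <<'E'
def plan(goal,yaw=None,n=8,start=None,prt=True):
    """start=(p,yawdeg) ; tool-down assumed. rows of tool shift cm + turn deg"""
    if start is None:
        s=env.get_state();R=Ro.from_rotvec(s["orientation"]).as_matrix();p=s["position"];y0=np.degrees(np.arctan2(R[1,0],R[0,0]))
        # level error
    else: p,y0=start;R=None
    if yaw is None: yaw=y0
    d=(yaw-y0+180)%360-180
    dp=(np.array(goal)-p)/n
    for i in range(n):
        a=np.radians(y0+d*i/n); x=np.array([np.cos(a),np.sin(a),0]);y=np.array([0,0,-1.]);z=np.cross(x,y)
        t=np.array([x@dp,y@dp,z@dp])*100
        print([*t.round(2).tolist(),0,round(-d/n,2),0],end=", " if i%8!=7 else "\n")
    print("dist/row",np.linalg.norm(dp)*1000,"turn/row",d/n)
E
python3 -c "
from h import *
plan([0.47,0.03,0.33],144,16)"
```

```text
[-2.77, -0.53, -2.6, 0, np.float64(3.71), 0], [-2.6, -0.53, -2.78, 0, np.float64(3.71), 0], [-2.41, -0.53, -2.94, 0, np.float64(3.71), 0], [-2.22, -0.53, -3.09, 0, np.float64(3.71), 0], [-2.01, -0.53, -3.23, 0, np.float64(3.71), 0], [-1.8, -0.53, -3.35, 0, np.float64(3.71), 0], [-1.58, -0.53, -3.46, 0, np.float64(3.71), 0], [-1.35, -0.53, -3.55, 0, np.float64(3.71), 0]
[-1.12, -0.53, -3.63, 0, np.float64(3.71), 0], [-0.88, -0.53, -3.7, 0, np.float64(3.71), 0], [-0.64, -0.53, -3.75, 0, np.float64(3.71), 0], [-0.4, -0.53, -3.78, 0, np.float64(3.71), 0], [-0.15, -0.53, -3.8, 0, np.float64(3.71), 0], [0.09, -0.53, -3.8, 0, np.float64(3.71), 0], [0.34, -0.53, -3.79, 0, np.float64(3.71), 0], [0.58, -0.53, -3.76, 0, np.float64(3.71), 0]
dist/row 38.3985067308335 turn/row -3.7067336914056597
```

carry_out(
  targets=[
    [-2.8, -0.5, -2.6, 0, 3.7, 0],
    [-2.6, -0.5, -2.8, 0, 3.7, 0],
    [-2.4, -0.5, -2.9, 0, 3.7, 0],
    [-2.2, -0.5, -3.1, 0, 3.7, 0],
    [-2.0, -0.5, -3.2, 0, 3.7, 0],
    [-1.8, -0.5, -3.4, 0, 3.7, 0],
    [-1.6, -0.5, -3.5, 0, 3.7, 0],
    [-1.4, -0.5, -3.6, 0, 3.7, 0],
  ],
  fingers=5,
  force=40,
)

```text
t: 2.45
position: [0.3495, -0.2466, 0.2857]
orientation: [-0.123, -2.163, 2.164]
wrist_force: [0.5, -0.1, -0.4]
finger_gap: 0.0503
```

carry_out(
  targets=[
    [-1.1, -0.5, -3.6, 0, 3.7, 0],
    [-0.9, -0.5, -3.7, 0, 3.7, 0],
    [-0.6, -0.5, -3.7, 0, 3.7, 0],
    [-0.4, -0.5, -3.8, 0, 3.7, 0],
    [-0.1, -0.5, -3.8, 0, 3.7, 0],
    [0.1, -0.5, -3.8, 0, 3.7, 0],
    [0.3, -0.5, -3.8, 0, 3.7, 0],
    [0.6, -0.5, -3.8, 0, 3.7, 0],
  ],
)

```text
t: 3.25
position: [0.4698, 0.0328, 0.3258]
orientation: [-0.606, -1.861, 1.861]
wrist_force: [0.3, -0.7, 0.2]
finger_gap: 0.0501
```

```bash
python3 - <<'E'
from h import *
st()
c=cam("wrist");save(c,"w1")
for t in ["drift","drift_tip","die_seat","slot_mouth","rack_hole1"]:
    r=vision.pinpoint(c,t)
    print(t,[(np.round(x["centre"],4).tolist(),round(float(x["p"]),2),proj(c,x["centre"])[0].round().tolist()) for x in r[:3]])
E
```

```text
t 3.25 pos [0.4698 0.0328 0.3258] F [ 0.3 -0.7  0.2] gap 0.0501
R x [-0.809  0.588 -0.001] y [ 0.001 -0.    -1.   ] z [-0.588 -0.809 -0.   ] q [-0.02   0.102  1.574 -0.     1.465  2.18 ]
drift [([0.4591, 0.0473, -0.0028], 0.71, [317.0, 201.0]), ([0.5283, 0.2046, 0.0536], 0.64, [167.0, 243.0])]
drift_tip [([0.3495, 0.1302, 0.0013], 0.68, [316.0, 305.0])]
die_seat [([0.4898, 0.3252, 0.0553], 0.39, [116.0, 325.0])]
slot_mouth [([0.5878, -0.0411, 0.0325], 0.67, [312.0, 60.0])]
rack_hole1 [([0.5099, 0.2613, 0.0576], 0.97, [141.0, 284.0]), ([0.6043, -0.069, 0.0025], 0.74, [324.0, 36.0])]
```

View pics/w1.png

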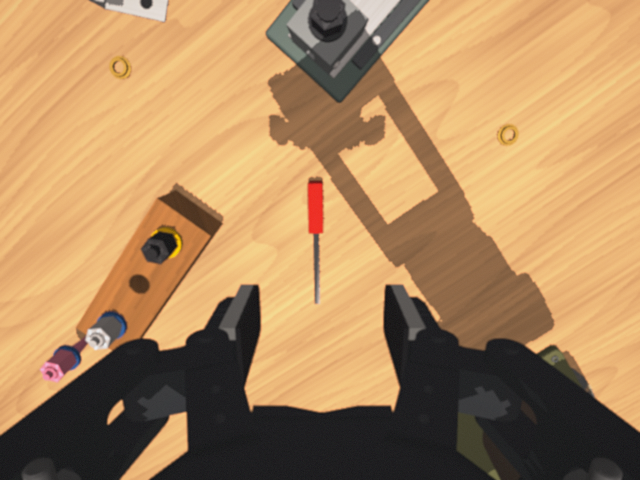

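```bash
python3 - <<'E'
import cv2
im=cv2.imread("pics/w1.png")
cv2.imwrite("pics/w1a.png",cv2.resize(im[0:110,250:450],None,fx=4,fy=4,interpolation=cv2.INTER_CUBIC))
cv2.imwrite("pics/w1b.png",cv2.resize(im[170:310,280:360],None,fx=4.2,fy=4.2,interpolation=cv2.INTER_CUBIC))
cv2.imwrite("pics/w1c.png",cv2.resize(im[180:390,30:240],None,fx=2.8,fy=2.8,interpolation=cv2.INTER_CUBIC))
E
```

```text
(no output)
```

View pics/w1a.png

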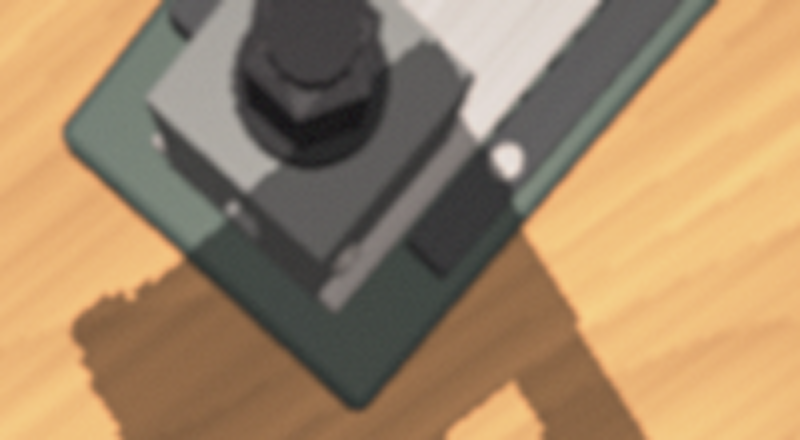

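View pics/w1b.png

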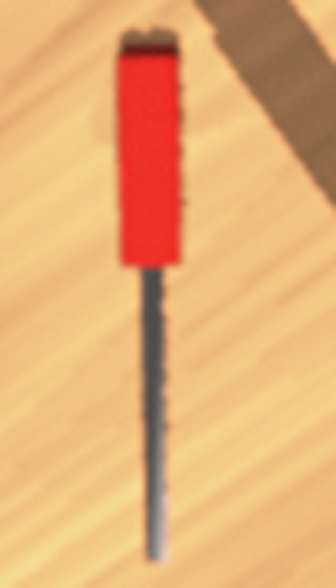

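View pics/w1c.png

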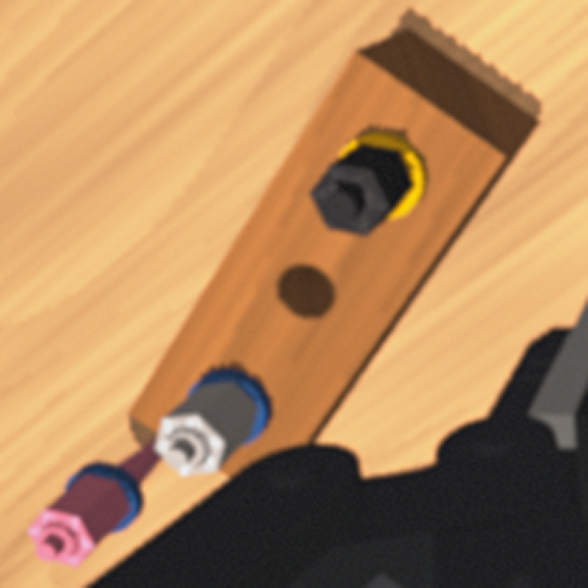

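```bash
python3 - <<'E'
from h import *
c=cam("wrist")
P=lambda u,v,z:onz(c,u,v,z)
a,b,d,e=P(308.6,183.1,.026),P(322.4,183.1,.026),P(308.8,233.1,.026),P(322.9,233,.026);t=P(316.9,303.3,.007)
print("handle",a.round(4),b.round(4),d.round(4),e.round(4),"tip",t.round(4))
m=(a+b+d+e)/4;print("mid",m.round(4),"len",np.linalg.norm(a-d),np.linalg.norm(a-b),"tip dist",np.linalg.norm((t-m)[:2]),"yaw",np.degrees(np.arctan2(*(t-m)[1::-1])),np.degrees(np.arctan2(*((d+e)-(a+b))[1::-1])))
A,B,C=P(287.5,26,.087),P(330.5,65.5,.087),P(368,18.7,.087)
print("block",A.round(4),B.round(4),C.round(4),np.linalg.norm(A-B),np.linalg.norm(C-B),"ctr",((A+C)/2).round(4),"xdir",np.degrees(np.arctan2(*(A-B)[1::-1])),"ydir",np.degrees(np.arctan2(*(B-C)[1::-1])))
D,E=P(267,33,.018),P(339.5,102,.018);print("base",D.round(4),E.round(4),np.linalg.norm(D-E),np.degrees(np.arctan2(*(D-E)[1::-1])))
h=P(30+306/2.8,180+291/2.8,.056);print("hole",h.round(4))
# rack top edge long: left edge
r1,r2,r3=P(30+358/2.8,180+50/2.8,.056),P(30+133/2.8,180+415/2.8,.056),P(30+507/2.8,180+157/2.8,.056)
print("rack",r1.round(4),r2.round(4),r3.round(4),np.linalg.norm(r1-r2),np.linalg.norm(r1-r3),np.degrees(np.arctan2(*(r2-r1)[1::-1])))
sc=cam("scene");sd=cam("side")
save(sc,"sc_c",(215,190,275,270),8);save(sd,"sd_c",(340,270,420,360),6)
E
```

```text
handle [0.4844 0.0369 0.026 ] [0.4752 0.0242 0.026 ] [0.4369 0.0717 0.026 ] [0.4273 0.0582 0.026 ] tip [0.3507 0.1231 0.007 ]
mid [0.456  0.0477 0.026 ] len 0.058880246440927445 0.015644785148735244 tip dist 0.12947948664485842 yaw 144.40771002850795 144.225054239114
block [ 0.6141 -0.0379  0.087 ] [ 0.5648 -0.0494  0.087 ] [ 0.5773 -0.0991  0.087 ] 0.050659682776357795 0.05129551051176324 ctr [ 0.5957 -0.0685  0.087 ] xdir 13.125770705280036 ydir 104.10878153764733
base [ 0.6381 -0.0214  0.018 ] [ 0.5357 -0.0428  0.018 ] 0.10458059553754788 11.775691488632212
hole [0.5091 0.2605 0.056 ]
rack [0.5703 0.1741 0.056 ] [0.5118 0.3649 0.056 ] [0.5036 0.155  0.056 ] 0.19952879666047288 0.0693805660331871 107.02829379660483
```

View pics/sc_c.png

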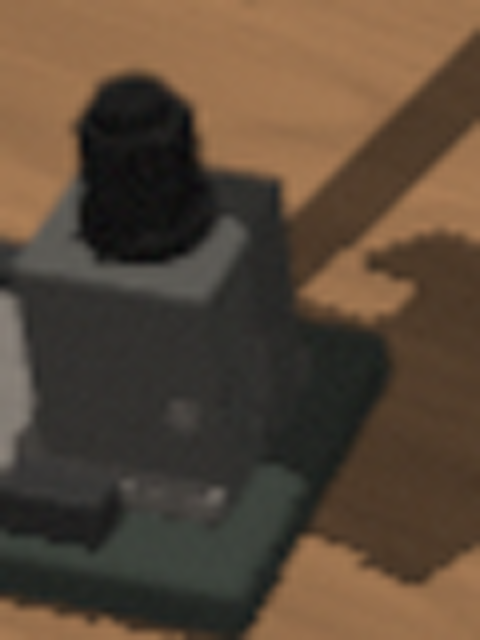

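View pics/sd_c.png

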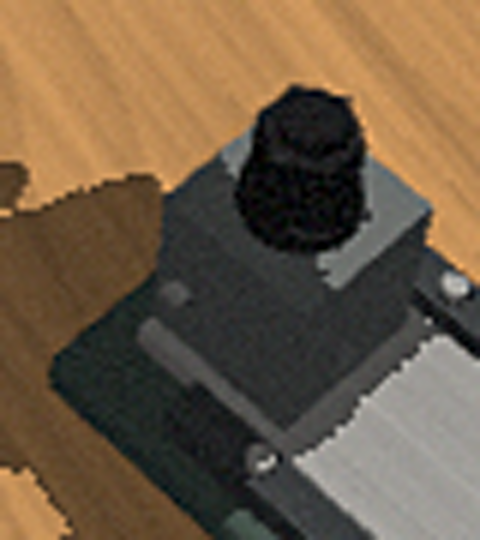

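```bash
python3 - <<'E'
from h import *
sc=cam("scene");sd=cam("side")
for c,pts in ((sc,[(217.5,223.5),(241.9,227.5),(249.8,213.1)]),(sd,[(367.3,302.8),(395.8,317.5),(411.7,305.3)])):
    A,B,C=[onz(c,*p,.087) for p in pts]
    print(A.round(4),B.round(4),C.round(4),np.linalg.norm(A-B),np.linalg.norm(C-B),((A+C)/2).round(4),np.degrees(np.arctan2(*(A-B)[1::-1])),np.degrees(np.arctan2(*(C-B)[1::-1])))
# model overlay
def ov(c,ctr,yaw,name,crop,k):
    a=np.radians(yaw);X=np.array([np.cos(a),np.sin(a),0]);Y=np.array([-np.sin(a),np.cos(a),0]);o=np.array([*ctr,0])
    x0,y0,x1,y1=crop
    im=cv2.resize(c["color"][y0:y1,x0:x1,::-1],None,fx=k,fy=k,interpolation=cv2.INTER_CUBIC)
    def pl(pts,col):
        q=proj(c,[o+X*p[0]+Y*p[1]+[0,0,p[2]] for p in pts]); q=((q+0.5-[x0,y0])*k-0.5).round().astype(int)
        cv2.polylines(im,[q.reshape(-1,1,2)],False,col,1)
    s=.026
    pl([(s,s,.087),(-s,s,.087),(-s,-s,.087),(s,-s,.087),(s,s,.087)],(0,255,0))
    pl([(s,s,.018),(-s,s,.018),(-s,-s,.018),(s,-s,.018),(s,s,.018)],(0,255,0))
    pl([(-.055,-.3,.018),(-.055,.04,.018),(.055,.04,.018),(.055,-.3,.018)],(255,0,255))
    pl([(-.0055,s,.032),(.0055,s,.032),(.0055,s,.058),(-.0055,s,.058),(-.0055,s,.032)],(0,255,255))
    cv2.imwrite(f"pics/{name}.png",im)
w=cam("wrist")
ov(sc,(.5955,-.0668),13,"ovsc",(160,180,280,270),6)
ov(sd,(.5955,-.0668),13,"ovsd",(330,260,450,370),5)
ov(w,(.5955,-.0668),13,"ovw",(230,0,430,120),4)
E
```

```text
[ 0.6303 -0.0804  0.087 ] [ 0.618  -0.0304  0.087 ] [ 0.5722 -0.0426  0.087 ] 0.05145774262971933 0.04740161462653345 [ 0.6012 -0.0615  0.087 ] -76.15719730661533 -165.06869557536007
[ 0.5634 -0.0498  0.087 ] [ 0.5875 -0.0958  0.087 ] [ 0.6234 -0.0898  0.087 ] 0.051982463401294775 0.03637855848445902 [ 0.5934 -0.0698  0.087 ] 117.55745909158605 9.60779763966248
```

View pics/ovsc.png

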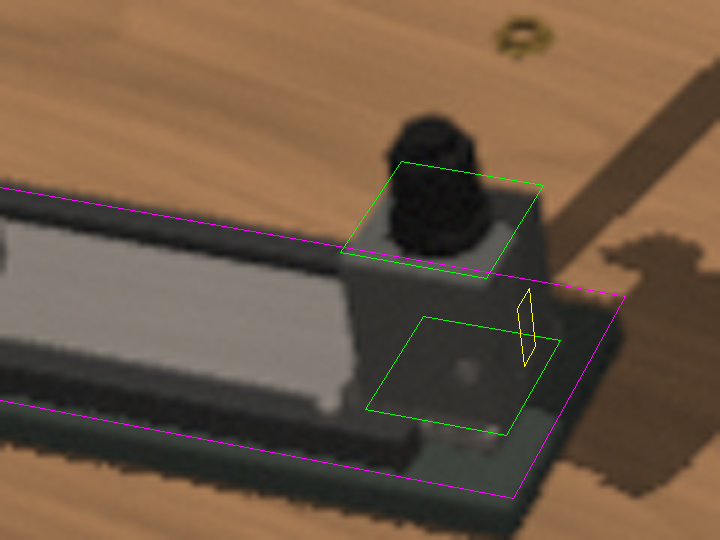

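View pics/ovsd.png

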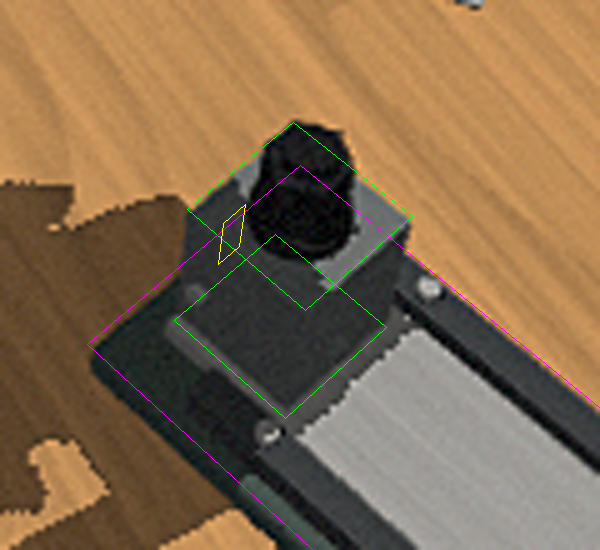

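View pics/ovw.png

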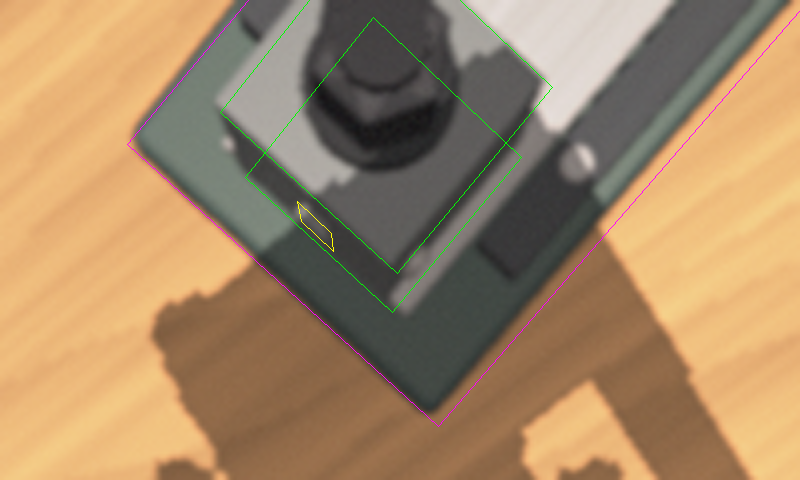

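```bash
python3 -c "
from h import *
plan([0.461,0.0465,0.075],144.3,6)"
```

```text
[0.27, 4.17, -0.14, 0, np.float64(-0.05), 0], [0.27, 4.17, -0.14, 0, np.float64(-0.05), 0], [0.27, 4.17, -0.14, 0, np.float64(-0.05), 0], [0.27, 4.17, -0.14, 0, np.float64(-0.05), 0], [0.27, 4.17, -0.14, 0, np.float64(-0.05), 0], [0.27, 4.17, -0.14, 0, np.float64(-0.05), 0], dist/row 41.82572966538174 turn/row 0.04559377577924787
```

carry_out(
  targets=[
    [0.3, 4.2, -0.1, 0, 0, 0],
    [0.3, 4.2, -0.1, 0, 0, 0],
    [0.3, 4.2, -0.2, 0, 0, 0],
    [0.3, 4.2, -0.2, 0, 0, 0],
    [0.2, 4.2, -0.1, 0, 0, 0],
    [0.2, 4.0, -0.1, 0, 0, 0],
  ],
  fingers=3.4,
)

```text
t: 4.45
position: [0.4611, 0.0468, 0.0741]
orientation: [-0.605, -1.863, 1.862]
wrist_force: [1.0, -0.1, -0.1]
finger_gap: 0.0337
```

```bash
python3 - <<'E'
from h import *
st()
c=cam("wrist");save(c,"w2")
E
```

```text
t 4.45 pos [0.4611 0.0468 0.0741] F [ 1.  -0.1 -0.1] gap 0.0337
R x [-0.81   0.587 -0.001] y [ 0.001 -0.    -1.   ] z [-0.587 -0.81  -0.001] q [ 0.01   0.367  1.957 -0.     0.817  2.208]
```

View pics/w2.png

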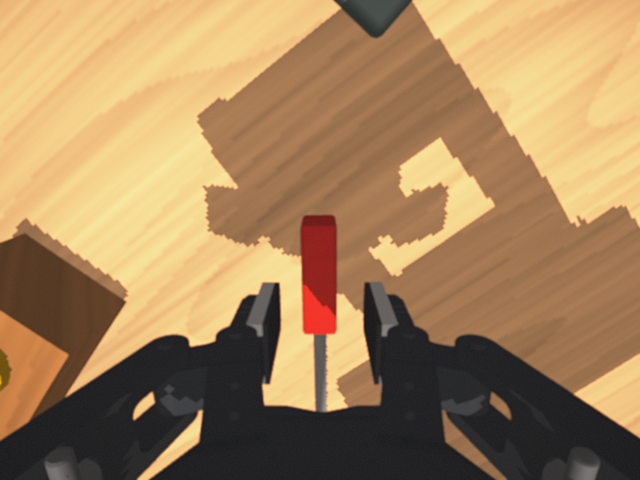

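```bash
python3 - <<'E'
from h import *
s,R=st()
c=cam("wrist")
for p in [(319,217,.026),(319,333,.026)]:
    X=onz(c,*p);print(X.round(4),tool(R,X-s["position"]))
E
```

```text
t 4.5 pos [0.4567 0.0468 0.0689] F [-1.6 -0.1 -3.4] gap 0.0341
R x [-0.81   0.587  0.008] y [-0.01  0.   -1.  ] z [-0.587 -0.81   0.006] q [0.01  0.375 1.963 0.    0.814 2.208]
[0.4812 0.0302 0.026 ] [-2.99  4.26 -0.12]
[0.4318 0.0662 0.026 ] [ 3.12  4.32 -0.13]
```

```bash
python3 - <<'E'
from h import *
s,R=st()
s,R=st()
c=cam("wrist")
s,R=st()
E
```

```text
t 4.55 pos [0.4568 0.0468 0.0713] F [-0.9 -0.3 -0.3] gap 0.0339
R x [-0.81   0.587  0.009] y [-0.011 -0.    -1.   ] z [-0.587 -0.81   0.007] q [0.01  0.371 1.96  0.    0.822 2.208]
t 4.55 pos [0.4568 0.0468 0.0713] F [-0.9 -0.3 -0.3] gap 0.0339
R x [-0.81   0.587  0.009] y [-0.011 -0.    -1.   ] z [-0.587 -0.81   0.007] q [0.01  0.371 1.96  0.    0.822 2.208]
t 4.6 pos [0.4589 0.0468 0.0736] F [-0.5  0.5  0.3] gap 0.0341
R x [-0.81   0.587  0.005] y [-0.006 -0.    -1.   ] z [-0.587 -0.81   0.004] q [ 0.01   0.368  1.956 -0.     0.824  2.208]
```

carry_out(
  targets=[
    [-0.5, 2.0, 0, 0, 0, 0],
    [0, 2.0, 0, 0, 0, 0],
    [0, 1.0, 0, 0, 0, 0],
    [0, 0.7, 0, 0, 0, 0],
    [0, 0, 0, 0, 0, 0],
  ],
)

```text
t: 5.1
position: [0.4657, 0.0441, 0.0188]
orientation: [-0.604, -1.863, 1.863]
wrist_force: [0.1, -0.3, 1.0]
finger_gap: 0.0341
```

carry_out(
  targets=[
    [0, 0, 0, 0, 0, 0],
    [0, 0, 0, 0, 0, 0],
    [0, 0, 0, 0, 0, 0],
    [0, 0, 0, 0, 0, 0],
  ],
  fingers=1,
  force=80,
)

```text
t: 5.5
position: [0.466, 0.0442, 0.0195]
orientation: [-0.606, -1.864, 1.863]
wrist_force: [-0.5, 0.0, 6.8]
finger_gap: 0.0165
```

```bash
python3 -c "
from h import *
st();save(cam('wrist'),'w3')"
```

```text
t 5.5 pos [0.466  0.0442 0.0195] F [-0.5  0.   6.8] gap 0.0165
R x [-0.81   0.586 -0.002] y [ 0.002  0.    -1.   ] z [-0.586 -0.81  -0.001] q [0.004 0.465 2.001 0.    0.674 2.202]
```

View pics/w3.png

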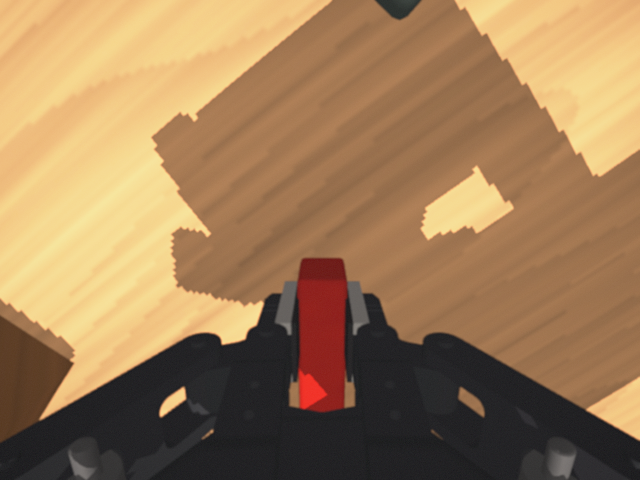

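```bash
python3 -c "
from h import *
s=env.get_state()
plan([0.552,0.122,0.16],283,20,(np.array([.466,.0442,.14]),144.1))"
```

```text
[-0.12, -0.1, -0.57, 0, -6.94, 0], [-0.19, -0.1, -0.55, 0, -6.94, 0], [-0.25, -0.1, -0.52, 0, -6.94, 0], [-0.31, -0.1, -0.49, 0, -6.94, 0], [-0.37, -0.1, -0.45, 0, -6.94, 0], [-0.42, -0.1, -0.4, 0, -6.94, 0], [-0.47, -0.1, -0.34, 0, -6.94, 0], [-0.51, -0.1, -0.28, 0, -6.94, 0]
[-0.54, -0.1, -0.22, 0, -6.94, 0], [-0.56, -0.1, -0.16, 0, -6.94, 0], [-0.57, -0.1, -0.09, 0, -6.94, 0], [-0.58, -0.1, -0.02, 0, -6.94, 0], [-0.58, -0.1, 0.05, 0, -6.94, 0], [-0.57, -0.1, 0.12, 0, -6.94, 0], [-0.55, -0.1, 0.19, 0, -6.94, 0], [-0.52, -0.1, 0.26, 0, -6.94, 0]
[-0.49, -0.1, 0.32, 0, -6.94, 0], [-0.44, -0.1, 0.37, 0, -6.94, 0], [-0.4, -0.1, 0.42, 0, -6.94, 0], [-0.34, -0.1, 0.47, 0, -6.94, 0], dist/row 5.884054724422606 turn/row 6.9449999999999985
```

carry_out(
  targets=[
    [0, -2, 0, 0, 0, 0],
    [0, -4, 0, 0, 0, 0],
    [0, -4, 0, 0, 0, 0],
    [0, -2, 0, 0, 0, 0],
    [-0.1, -0.1, -0.6, 0, -6.9, 0],
    [-0.2, -0.1, -0.6, 0, -6.9, 0],
    [-0.3, -0.1, -0.5, 0, -6.9, 0],
    [-0.3, -0.1, -0.5, 0, -6.9, 0],
  ],
)

```text
t: 6.35
position: [0.4827, 0.0604, 0.1425]
orientation: [-0.15, -2.149, 2.149]
wrist_force: [0.1, 0.0, -2.3]
finger_gap: 0.0161
```

carry_out(
  targets=[
    [-0.4, -0.1, -0.5, 0, -6.9, 0],
    [-0.4, -0.1, -0.4, 0, -6.9, 0],
    [-0.5, -0.1, -0.3, 0, -6.9, 0],
    [-0.5, -0.1, -0.3, 0, -6.9, 0],
    [-0.5, -0.1, -0.2, 0, -6.9, 0],
    [-0.6, -0.1, -0.2, 0, -6.9, 0],
    [-0.6, -0.1, -0.1, 0, -6.9, 0],
    [-0.6, -0.1, 0, 0, -6.9, 0],
  ],
)

```text
t: 7.15
position: [0.5178, 0.0922, 0.1502]
orientation: [-0.759, 1.735, -1.735]
wrist_force: [-0.5, 0.3, -4.1]
finger_gap: 0.0161
```

carry_out(
  targets=[
    [-0.6, -0.1, 0, 0, -6.9, 0],
    [-0.6, -0.1, 0.1, 0, -6.9, 0],
    [-0.6, -0.1, 0.2, 0, -6.9, 0],
    [-0.5, -0.1, 0.3, 0, -6.9, 0],
    [-0.5, -0.1, 0.3, 0, -6.9, 0],
    [-0.4, -0.1, 0.4, 0, -6.9, 0],
    [-0.4, -0.1, 0.4, 0, -6.9, 0],
    [-0.3, -0.1, 0.5, 0, -6.9, 0],
  ],
)

```text
t: 7.95
position: [0.553, 0.1232, 0.158]
orientation: [-1.305, 1.049, -1.047]
wrist_force: [-1.2, -0.5, -3.2]
finger_gap: 0.0161
```

```bash
python3 -c "
from h import *
st();save(cam('wrist'),'w4')
c=cam('scene');save(c,'s4',(200,160,400,280),4)
print([np.round(x['centre'],4) for x in vision.pinpoint(c,'drift_tip')[:1]])
c=cam('side');save(c,'d4',(200,210,440,370),3)
print([np.round(x['centre'],4) for x in vision.pinpoint(c,'drift_tip')[:1]]);st()
"
```

```text
t 7.95 pos [0.553  0.1232 0.158 ] F [-1.2 -0.5 -3.2] gap 0.0161
R x [ 0.215 -0.977 -0.   ] y [-0.001 -0.    -1.   ] z [ 0.977  0.215 -0.001] q [ 0.145  0.375  1.642  0.     1.126 -0.072]
[array([ 0.5825, -0.0148,  0.1467])]
[array([ 0.5848, -0.0158,  0.1446])]
t 8.2 pos [0.5529 0.1229 0.158 ] F [ 0.5  0.2 -3. ] gap 0.0167
R x [ 0.207 -0.978 -0.   ] y [-0.001 -0.    -1.   ] z [ 0.978  0.207 -0.001] q [ 0.144  0.375  1.643 -0.     1.125 -0.065]
```

View pics/w4.png

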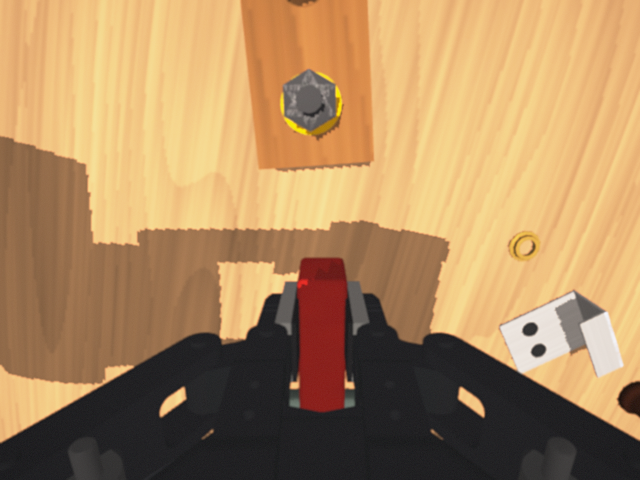

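View pics/s4.png

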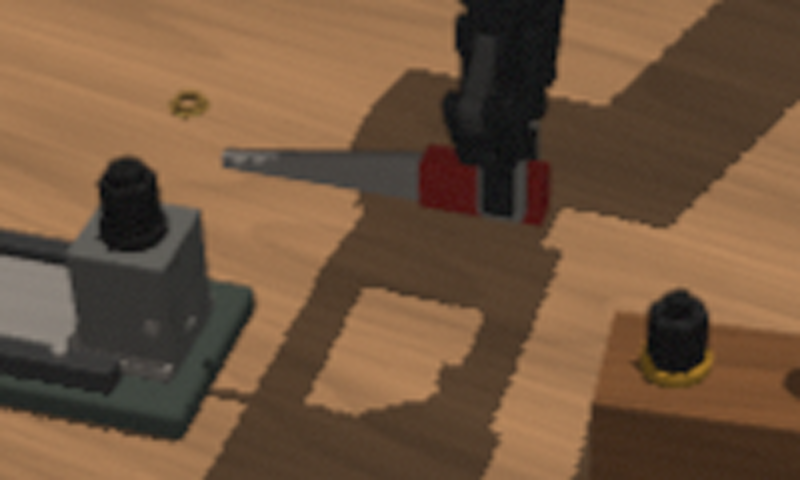

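View pics/d4.png

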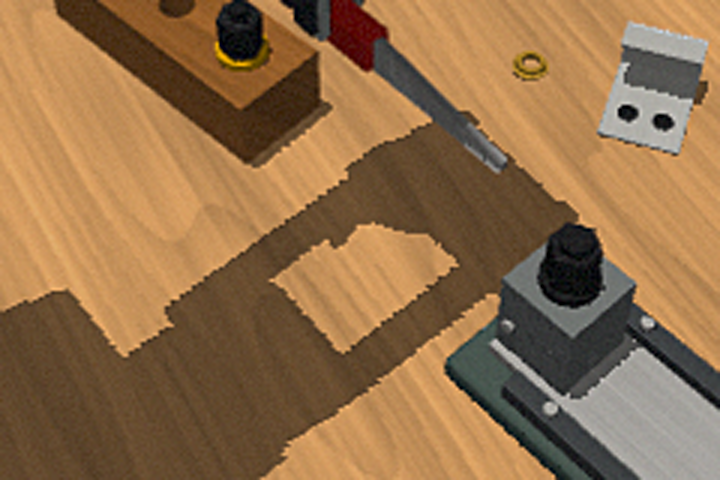

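```bash
python3 - <<'E'
from h import *
for n,crop,k in (("scene",(185,190,265,275),8),("side",(335,270,435,350),8)):
    c=cam(n);x0,y0,x1,y1=crop
    im=c["color"][y0:y1,x0:x1,::-1].astype(float)/255
    im=(np.clip(im*1.6,0,1)**.5*255).astype(np.uint8)
    im=cv2.resize(im,None,fx=k,fy=k,interpolation=cv2.INTER_CUBIC)
    for i in range(0,x1-x0,10): cv2.putText(im,str(x0+i),(i*k,10),0,.35,(0,0,255),1);cv2.line(im,(i*k,12),(i*k,18),(0,0,255),1)
    for i in range(0,y1-y0,10): cv2.putText(im,str(y0+i),(0,i*k+4),0,.35,(0,0,255),1)
    cv2.imwrite(f"pics/br_{n}.png",im[:600,:800])
st()
E
```

```text
t 8.3 pos [0.5531 0.1228 0.1581] F [ 0.3 -0.  -3.5] gap 0.0166
R x [ 0.208 -0.978 -0.   ] y [-0.001 -0.    -1.   ] z [ 0.978  0.208 -0.001] q [ 0.144  0.375  1.643 -0.     1.125 -0.066]
```

View pics/br_scene.png

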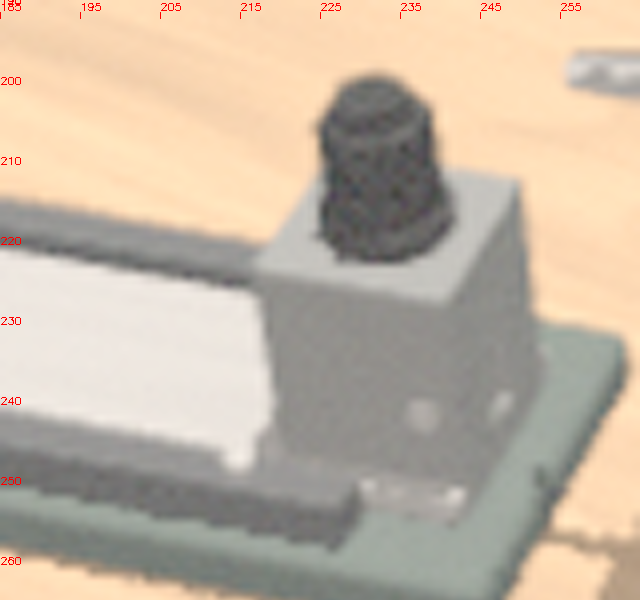

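View pics/br_side.png

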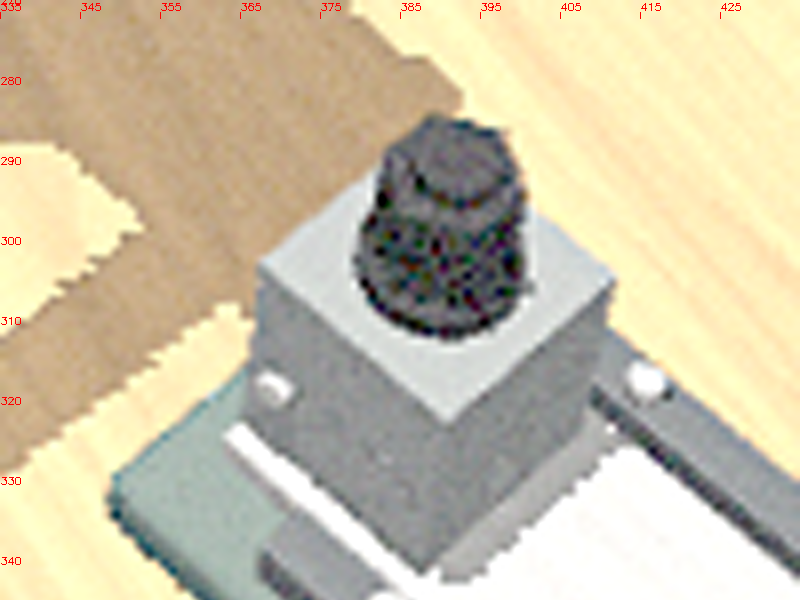

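```bash
python3 - <<'E'
from h import *
from scipy.optimize import least_squares
for n,crop,k in (("scene",(250,190,350,220),8),("side",(310,205,375,275),8)):
    c=cam(n);x0,y0,x1,y1=crop
    im=c["color"][y0:y1,x0:x1,::-1].astype(float)/255
    im=(np.clip(im*1.3,0,1)**.6*255).astype(np.uint8)
    im=cv2.resize(im,None,fx=k,fy=k,interpolation=cv2.INTER_CUBIC)
    for i in range(0,x1-x0,10): cv2.putText(im,str(x0+i),(i*k,10),0,.35,(0,0,255),1);cv2.line(im,(i*k,12),(i*k,18),(0,0,255),1)
    for i in range(0,y1-y0,10): cv2.putText(im,str(y0+i),(0,i*k+4),0,.35,(0,0,255),1)
    cv2.imwrite(f"pics/bt_{n}.png",im[:600,:800])
sc=cam("scene");sd=cam("side")
def M(p,P):
    a=np.radians(p[2]);return np.array([p[0]+np.cos(a)*P[0]-np.sin(a)*P[1],p[1]+np.sin(a)*P[0]+np.cos(a)*P[1],P[2]])
h=.026
obs={"sc":(sc,[((h,-h,.087),(216.4,222.7)),((h,h,.087),(240.4,227.4)),((-h,h,.087),(249.8,212.3))]),
"sd":(sd,[((-h,h,.087),(367.1,302.7)),((-h,-h,.087),(390.4,322.3)),((h,-h,.087),(411.2,304.3))])}
for ks in (["sc"],["sd"],["sc","sd"]):
    r=least_squares(lambda p:np.concatenate([proj(obs[k][0],M(p,P))[0]-uv for k in ks for P,uv in obs[k][1]]),[.5955,-.0668,13],x_scale=[.01,.01,5])
    print(ks,r.x.round(4),r.fun.round(1))
E
```

```text
['sc'] [ 0.5994 -0.064  12.1713] [-0.4  0.3 -0.   0.1  0.4 -0.4]
['sd'] [ 0.5939 -0.0683 12.9256] [-0.5 -0.2 -0.1  0.4  0.6 -0.3]
['sc', 'sd'] [ 0.5954 -0.0672 12.2489] [-0.4 -1.3 -0.2 -1.5  0.2 -1.9 -0.1 -1.2  0.  -0.5  1.  -1. ]
```

View pics/bt_scene.png

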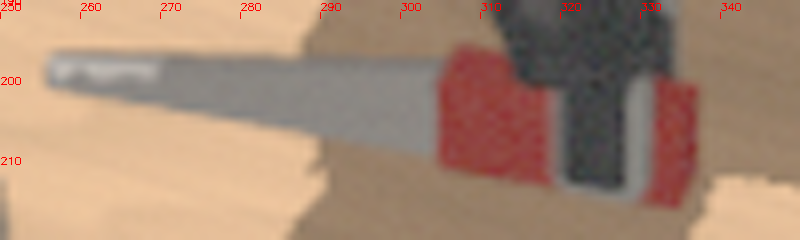

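View pics/bt_side.png

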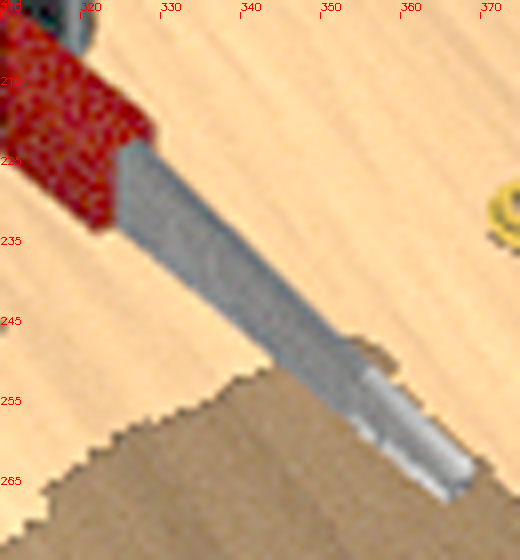

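```bash
cat > fit.py <<'E'
from h import *
from scipy.optimize import least_squares
sc=cam("scene");sd=cam("side");s,R=st()
T=s["position"]; X,Y,Z=R[:,0],-R[:,2],-R[:,1]   # drift axes: x=tool x; z up; y = z cross x
Yd=np.cross([0,0,1.],X)
h=.026
press={0:[((h,-h,.087),(216.4,222.7)),((h,h,.087),(240.4,227.4)),((-h,h,.087),(249.8,212.3))],
1:[((-h,h,.087),(367.1,302.7)),((-h,-h,.087),(390.4,322.3)),((h,-h,.087),(411.2,304.3))]}
dr={0:[((130,3.5,0),(255.4,200.3)),((30,9,0),(304.3,210.4)),((30,-9,26),(306.7,195.4)),((-30,9,0),(334.8,215.4))],
1:[((130,-3.5,0),(365.4,267.1)),((130,3.5,7),(368.9,262.4)),((30,9,26),(328.9,220.6)),((30,-9,0),(322.1,233.6))]}
C=[sc,sd]
def M(p,P):
    a=np.radians(p[2]);return np.array([p[0]+np.cos(a)*P[0]-np.sin(a)*P[1],p[1]+np.sin(a)*P[0]+np.cos(a)*P[1],P[2]])
def res(v):
    p=v[:3]; a,zb,pit=v[3],v[4],v[5]; b=v[6:12].reshape(2,3); o=[]
    for i in (0,1):
        for P,uv in press[i]: o+=list((proj(C[i],M(p,P)+b[i])[0]-uv)/.6)
        for P,uv in dr[i]:
            P=np.array(P)/1000
            w=T+X*(a+P[0])+Yd*P[1]+np.array([0,0,-zb+P[2]+pit*P[0]])+b[i]
            o+=list((proj(C[i],w)[0]-uv)/.8)
    return np.array(o+list((v[6:12])/.002)+[(zb-.0195)/.002,pit/.02])
r=least_squares(res,[.5955,-.067,12.5,.01,.0195,0]+[0]*6,x_scale=[.01,.01,5,.01,.01,.01]+[.002]*6)
cov=np.linalg.inv(r.jac.T@r.jac)
print("press",r.x[:3].round(4),"+-",np.sqrt(np.diag(cov))[:3].round(4)); print("a,zb,pit",r.x[3:6].round(4),"bias mm",(r.x[6:]*1000).round(1)); print(r.fun.round(1))
E
python3 fit.py
```

```text
t 8.6 pos [0.5537 0.123  0.1583] F [-0.3 -0.2 -2.7] gap 0.0168
R x [ 0.209 -0.978 -0.   ] y [-0. -0. -1.] z [ 0.978  0.209 -0.   ] q [ 0.144  0.375  1.642 -0.     1.125 -0.067]
press [ 0.5975 -0.066  12.6154] +- [0.0009 0.0016 0.8305]
a,zb,pit [ 0.0118  0.0194 -0.0002] bias mm [ 0.3  0.6 -1.2 -2.3 -1.  -2.4]
[-0.5  0.3  0.1 -0.2  0.5 -1.  -0.   0.4 -0.3  0.6 -0.1 -1.5  0.2  1.1
 -0.6 -0.5 -0.2  0.5  1.  -0.5  0.2  0.3 -0.  -0.   0.7 -1.9 -0.6  1.3
  0.2  0.3 -0.6 -1.1 -0.5 -1.2 -0.1 -0. ]
```

```bash
python3 -c "
from h import *
plan([0.5565,0.1175,0.0555],-77.4,5)"
```

```text
[0.12, 2.06, 0.03, 0, np.float64(-0.1), 0], [0.12, 2.06, 0.03, 0, np.float64(-0.1), 0], [0.12, 2.06, 0.03, 0, np.float64(-0.1), 0], [0.12, 2.06, 0.03, 0, np.float64(-0.1), 0], [0.12, 2.06, 0.03, 0, np.float64(-0.1), 0], dist/row 20.602368615001097 turn/row 0.10323692179348427
```

carry_out(
  targets=[
    [0.1, 2.1, 0.0, 0, -0.5, 0],
    [0.1, 2.1, 0.1, 0, 0, 0],
    [0.1, 2.1, 0, 0, 0, 0],
    [0.1, 2.1, 0.1, 0, 0, 0],
    [0.1, 1.9, 0, 0, 0, 0],
    [0, 0, 0, 0, 0, 0],
    [0, 0, 0, 0, 0, 0],
  ],
  force=110,
)

```text
t: 9.3
position: [0.5567, 0.1186, 0.0553]
orientation: [-1.306, 1.046, -1.045]
wrist_force: [0.6, 0.2, -2.3]
finger_gap: 0.0158
```

```bash
python3 - <<'E'
from h import *
s,R=st()
C=np.array([.5975,-.066]);a=np.radians(12.6);Yp=np.array([-np.sin(a),np.cos(a)]);Xp=np.array([np.cos(a),np.sin(a)])
d=s["position"][:2]-C;print("lat",d@Xp,"along",d@Yp,"tip along",d@Yp-.1418)
for n,crop,k in (("scene",(210,190,310,260),8),("side",(320,250,420,330),8)):
    c=cam(n);x0,y0,x1,y1=crop
    im=c["color"][y0:y1,x0:x1,::-1].astype(float)/255
    im=(np.clip(im*1.5,0,1)**.55*255).astype(np.uint8)
    im=cv2.resize(im,None,fx=k,fy=k,interpolation=cv2.INTER_CUBIC)
    cv2.imwrite(f"pics/bu_{n}.png",im[:600,:800])
E
```

```text
t 9.3 pos [0.5567 0.1186 0.0553] F [ 0.6  0.2 -2.3] gap 0.0158
R x [ 0.218 -0.976 -0.   ] y [-0.001 -0.    -1.   ] z [ 0.976  0.218 -0.001] q [ 0.136  0.503  1.745  0.     0.894 -0.084]
lat 0.0004957006458956165 along 0.1890313241511777 tip along 0.0472313241511777
```

View pics/bu_scene.png

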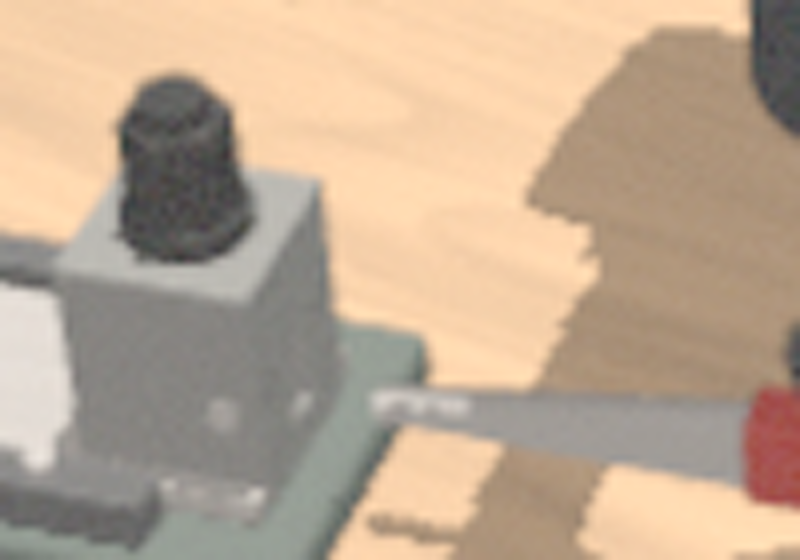

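View pics/bu_side.png

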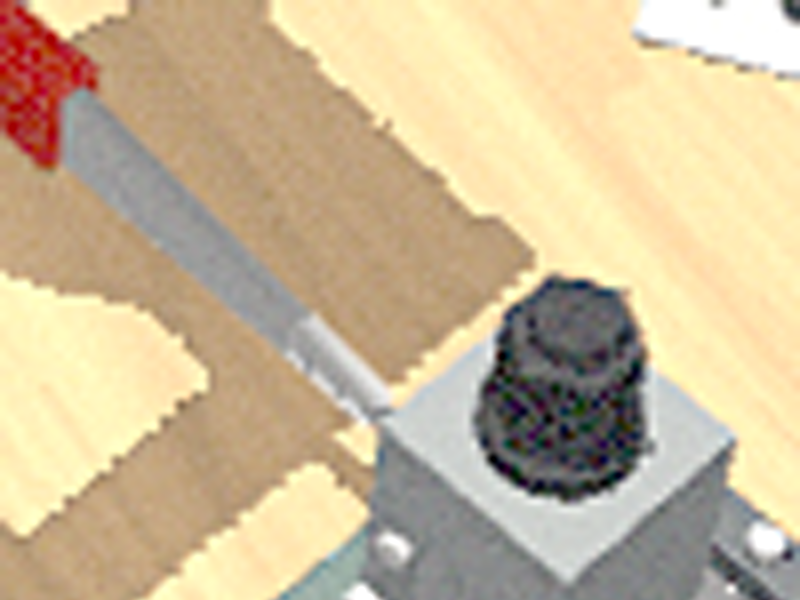

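carry_out(
  targets=[
    [0.6, 0, -0.05, 0, 0, 0],
    [0.6, 0, 0, 0, 0, 0],
    [0.6, 0, 0, 0, 0, 0],
    [0.5, 0, 0, 0, 0, 0],
    [0.2, 0, 0, 0, 0, 0],
    [0, 0, 0, 0, 0, 0],
  ],
)

```text
t: 10.0
position: [0.5619, 0.0936, 0.0553]
orientation: [-1.305, 1.046, -1.046]
wrist_force: [-0.9, -0.1, -3.0]
finger_gap: 0.0157
```

carry_out(
  targets=[
    [0.8, 0.1, 0, 0, 0, 0],
    [0.5, 0.1, 0, 0, 0, 0],
    [0, 0.1, 0, 0, 0, 0],
    [0, 0.05, 0, 0, 0, 0],
    [0, 0, 0, 0, 0, 0],
  ],
)

```text
t: 10.5
position: [0.5645, 0.0815, 0.0517]
orientation: [-1.305, 1.046, -1.045]
wrist_force: [0.7, 1.1, -3.8]
finger_gap: 0.016
```

```bash
cat > lat.py <<'E'
from h import *
s,R=st()
C=np.array([.5975,-.066]);a=np.radians(12.6);Yp=np.array([-np.sin(a),np.cos(a)]);Xp=np.array([np.cos(a),np.sin(a)])
d=s["position"][:2]-C;F=s["wrist_force"];print("lat",(d@Xp*1000).round(1),"tip past axis mm",((.1418-d@Yp)*1000).round(1),"F lat/along",(F[:2]@Xp).round(1),(F[:2]@Yp).round(1),"tq",s["ft_torque"].round(2))
E
python3 lat.py
```

```text
t 10.5 pos [0.5645 0.0815 0.0517] F [ 0.7  1.1 -3.8] gap 0.016
R x [ 0.218 -0.976 -0.   ] y [-0.  0. -1.] z [ 0.976  0.218 -0.   ] q [ 0.069  0.509  1.746  0.     0.887 -0.151]
lat -0.1 tip past axis mm -9.3 F lat/along 1.0 0.9 tq [ 0.06  0.01 -0.01]
```

carry_out(
  targets=[
    [0.8, 0.05, 0, 0, 0, 0],
    [0.8, 0.05, 0, 0, 0, 0],
    [0.6, 0, 0, 0, 0, 0],
    [0, 0, 0, 0, 0, 0],
  ],
)

```text
t: 10.9
position: [0.5702, 0.0587, 0.0511]
orientation: [-1.305, 1.045, -1.047]
wrist_force: [0.7, -0.3, -1.6]
finger_gap: 0.0155
```

```bash
python3 lat.py
```

```text
t 10.9 pos [0.5702 0.0587 0.0511] F [ 0.7 -0.3 -1.6] gap 0.0155
R x [ 0.217 -0.976  0.001] y [ 0.001 -0.001 -1.   ] z [0.976 0.217 0.001] q [ 2.900e-02  5.120e-01  1.741e+00 -1.000e-03  8.870e-01 -1.890e-01]
lat 0.5 tip past axis mm 14.1 F lat/along 0.7 -0.4 tq [-0.26  0.    0.02]
```

carry_out(
  targets=[
    [0.6, 0, 0, 0, 0, 0],
    [0.6, 0, 0, 0, 0, 0],
    [0.6, 0, 0, 0, 0, 0],
    [0.2, 0, 0, 0, 0, 0],
  ],
)

```text
t: 11.3
position: [0.573, 0.0432, 0.0513]
orientation: [-1.301, 1.05, -1.043]
wrist_force: [-3.9, 12.5, 4.3]
finger_gap: 0.0158
```

```bash
python3 lat.py
```

```text
t 11.3 pos [0.573  0.0432 0.0513] F [-3.9 12.5  4.3] gap 0.0158
R x [ 0.216 -0.976 -0.005] y [-0.001  0.005 -1.   ] z [ 0.976  0.216 -0.   ] q [-0.002  0.514  1.736  0.007  0.893 -0.224]
lat -0.1 tip past axis mm 29.9 F lat/along -1.0 13.1 tq [ 1.73  0.37 -0.  ]
```

carry_out(
  targets=[
    [0.6, 0, 0, 0, 0, 0],
    [0.6, 0, 0, 0, 0, 0],
    [0.6, 0, 0, 0, 0, 0],
    [0.4, 0, 0, 0, 0, 0],
    [0, 0, 0, 0, 0, 0],
  ],
)

```text
t: 11.8
position: [0.5768, 0.0227, 0.0514]
orientation: [-1.301, 1.051, -1.041]
wrist_force: [-3.6, 11.8, 6.4]
finger_gap: 0.0154
```

```bash
python3 lat.py
```

```text
t 11.8 pos [0.5768 0.0227 0.0514] F [-3.6 11.8  6.4] gap 0.0154
R x [ 0.217 -0.976 -0.007] y [-0.003  0.006 -1.   ] z [ 0.976  0.217 -0.001] q [-0.038  0.517  1.729  0.008  0.899 -0.261]
lat -0.9 tip past axis mm 50.7 F lat/along -1.0 12.3 tq [ 1.64  0.6  -0.09]
```

carry_out(
  targets=[
    [0.6, 0, 0, 0, 0, 0],
    [0.5, 0, 0, 0, 0, 0],
    [0, 0, 0, 0, 0, 0],
  ],
)

```text
t: 12.1
position: [0.5803, 0.0102, 0.0515]
orientation: [-1.303, 1.048, -1.043]
wrist_force: [-1.6, 6.8, 4.1]
finger_gap: 0.0157
```

```bash
cat lat.py > look.py; cat >> look.py <<'E'
import sys
tag=sys.argv[1]
for n,crop,k in (("scene",(200,180,300,255),8),("side",(330,250,430,325),8)):
    c=cam(n);x0,y0,x1,y1=crop
    im=c["color"][y0:y1,x0:x1,::-1].astype(float)/255
    im=(np.clip(im*1.5,0,1)**.55*255).astype(np.uint8)
    im=cv2.resize(im,None,fx=k,fy=k,interpolation=cv2.INTER_CUBIC)
    cv2.imwrite(f"pics/{tag}_{n}.png",im[:600,:800])
E
python3 look.py l1
```

```text
t 12.1 pos [0.5803 0.0102 0.0515] F [-1.6  6.8  4.1] gap 0.0157
R x [ 0.218 -0.976 -0.003] y [-0.001  0.003 -1.   ] z [ 0.976  0.218 -0.   ] q [-0.057  0.52   1.723  0.004  0.9   -0.279]
lat -0.2 tip past axis mm 63.7 F lat/along -0.1 7.0 tq [ 0.9   0.3  -0.04]
```

View pics/l1_scene.png

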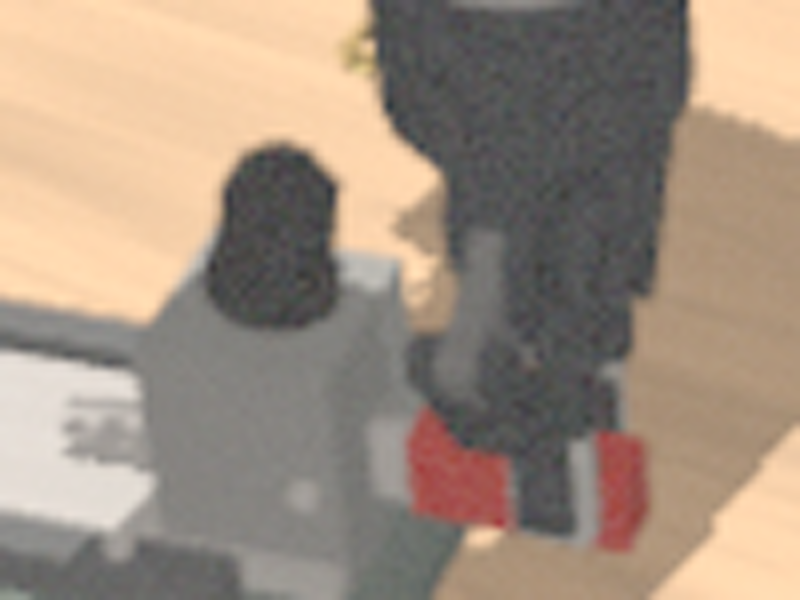

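View pics/l1_side.png

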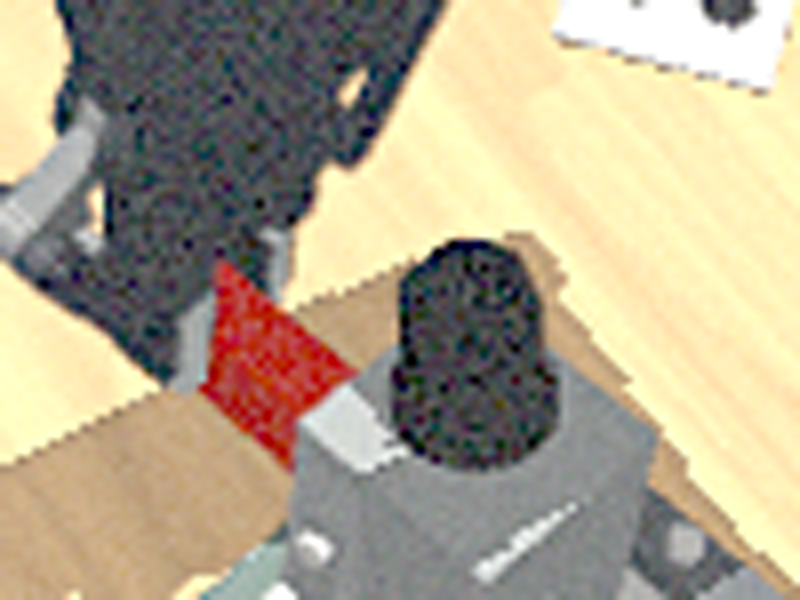

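carry_out(
  targets=[
    [-0.8, 0, 0, 0, 0, 0],
    [-2, -0.1, 0, 0, 0, 0],
    [-3, 0, 0, 0, 0, 0],
    [-3, 0, 0, 0, 0, 0],
    [-2.5, 0, 0, 0, 0, 0],
    [0, 0, 0, 0, 0, 0],
  ],
)

```text
t: 12.8
position: [0.5547, 0.1212, 0.0512]
orientation: [-1.307, 1.045, -1.042]
wrist_force: [-0.4, 0.1, -3.6]
finger_gap: 0.016
```

```bash
python3 look.py l2; python3 -c "
from h import *
plan([0.425,0.085,0.06],None,4)"
```

```text
t 12.8 pos [0.5547 0.1212 0.0512] F [-0.4  0.1 -3.6] gap 0.016
R x [ 0.221 -0.975 -0.001] y [-0.002  0.001 -1.   ] z [ 0.975  0.221 -0.002] q [ 1.400e-01  5.080e-01  1.751e+00  1.000e-03  8.850e-01 -8.400e-02]
lat -1.0 tip past axis mm -50.2 F lat/along -0.3 0.2 tq [ 0.09 -0.01  0.01]
[0.11, -0.22, -3.38, 0, np.float64(-0.0), 0], [0.11, -0.22, -3.38, 0, np.float64(-0.0), 0], [0.11, -0.22, -3.38, 0, np.float64(-0.0), 0], [0.11, -0.22, -3.38, 0, np.float64(-0.0), 0], dist/row 33.836977528713135 turn/row 0.0
```

View pics/l2_side.png

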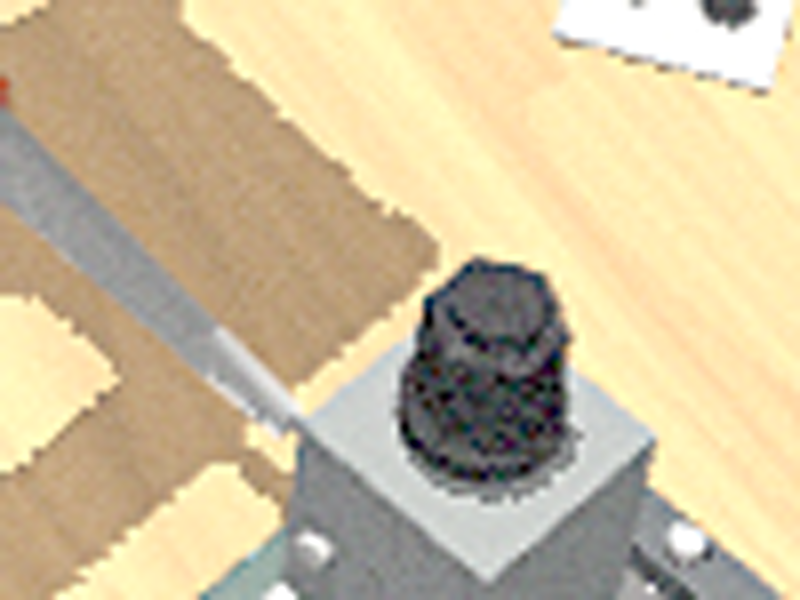

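View pics/l2_scene.png

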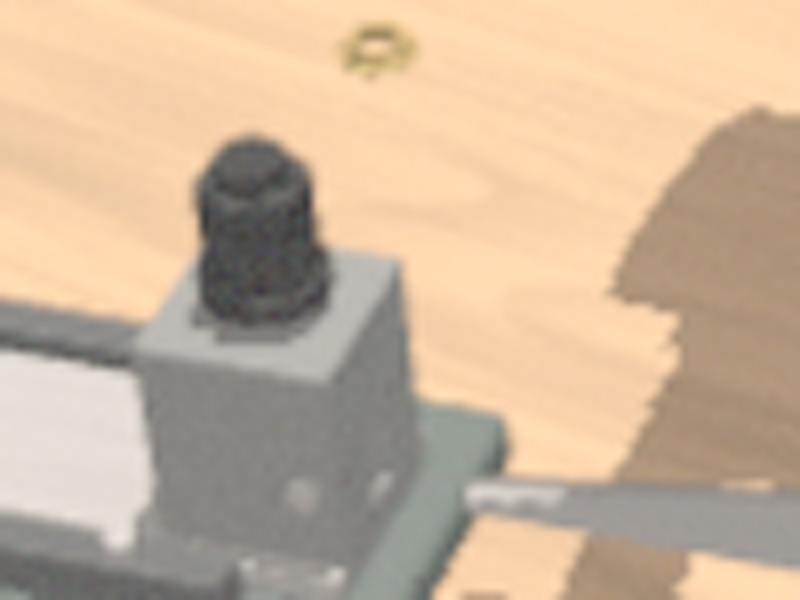

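carry_out(
  targets=[
    [-0.5, -1.5, 0, 0, 0, 0],
    [0.2, 0, -3.4, 0, 0, 0],
    [0.2, 0, -3.4, 0, 0, 0],
    [0.1, 0, -3.4, 0, 0, 0],
    [0.1, 1.5, -3.0, 0, 0, 0],
    [0, 1.5, 0, 0, 0, 0],
    [0, 1.2, 0, 0, 0, 0],
    [0, 0, 0, 0, 0, 0],
  ],
)

```text
t: 13.7
position: [0.427, 0.0876, 0.0239]
orientation: [-1.307, 1.048, -1.046]
wrist_force: [-0.8, 0.9, -2.3]
finger_gap: 0.0154
```

```bash
python3 lat.py
```

```text
t 13.7 pos [0.427  0.0876 0.0239] F [-0.8  0.9 -2.3] gap 0.0154
R x [ 0.217 -0.976  0.   ] y [-0.002 -0.001 -1.   ] z [ 0.976  0.217 -0.002] q [ 1.060e-01  4.320e-01  2.063e+00 -1.000e-03  6.490e-01 -1.130e-01]
lat -132.9 tip past axis mm -45.3 F lat/along -0.6 1.0 tq [ 0.11  0.02 -0.02]
```

carry_out(
  targets=[
    [0, 0.2, 0, 0, 0, 0],
    [0, 0.15, 0, 0, 0, 0],
    [0, 0.05, 0, 0, 0, 0],
    [0, 0, 0, 0, 0, 0],
  ],
)

```text
t: 14.1
position: [0.4281, 0.0887, 0.0211]
orientation: [-1.305, 1.045, -1.046]
wrist_force: [-0.2, -0.3, -2.3]
finger_gap: 0.0152
```

carry_out(
  targets=[
    [0, 0, 0, 0, 0, 0],
    [0, 0, 0, 0, 0, 0],
    [0, -0.3, 0, 0, 0, 0],
    [0, -1, 0, 0, 0, 0],
    [0, -3, 0, 0, 0, 0],
    [0, -5, 0, 0, 0, 0],
    [0, -5, 0, 0, 0, 0],
  ],
  fingers=4,
)

```text
t: 14.8
position: [0.4267, 0.0886, 0.1657]
orientation: [-1.306, 1.047, -1.045]
wrist_force: [1.6, 0.7, -0.5]
finger_gap: 0.0404
```

```bash
python3 - <<'E'
from h import *
s,R=st();save(cam("scene"),"s5")
plan([.58,.05,.30],-77.4,8)
E
```

```text
t 14.8 pos [0.4267 0.0886 0.1657] F [ 1.6  0.7 -0.5] gap 0.0404
R x [ 0.218 -0.976 -0.   ] y [-0.002 -0.    -1.   ] z [ 0.976  0.218 -0.002] q [ 0.108  0.2    1.895 -0.     1.049 -0.112]
[0.88, -1.58, 1.7, 0, np.float64(0.0), 0], [0.88, -1.58, 1.7, 0, np.float64(0.0), 0], [0.88, -1.58, 1.7, 0, np.float64(0.0), 0], [0.88, -1.58, 1.7, 0, np.float64(0.0), 0], [0.88, -1.58, 1.7, 0, np.float64(0.0), 0], [0.88, -1.58, 1.7, 0, np.float64(0.0), 0], [0.88, -1.58, 1.7, 0, np.float64(0.0), 0], [0.88, -1.58, 1.7, 0, np.float64(0.0), 0]
dist/row 24.84169516896159 turn/row -0.002930116493526924
```

View pics/s5.png

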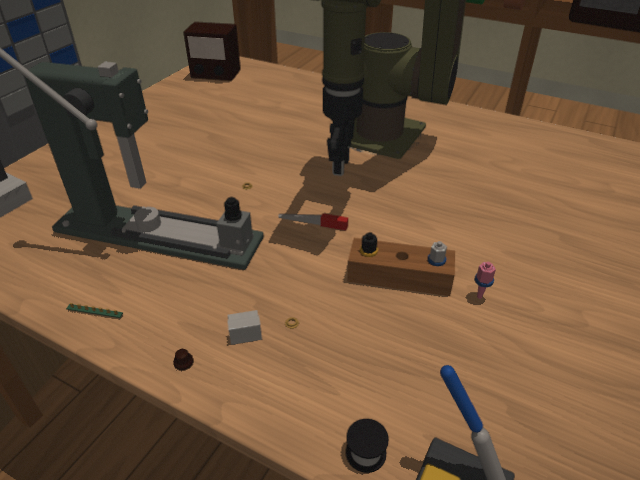

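```bash
python3 - <<'E'
from h import *
plan([.592,-.045,.33],-77.4,8)
E
```

```text
[2.08, -1.96, 1.59, 0, np.float64(0.0), 0], [2.08, -1.96, 1.59, 0, np.float64(0.0), 0], [2.08, -1.96, 1.59, 0, np.float64(0.0), 0], [2.07, -1.96, 1.59, 0, np.float64(0.0), 0], [2.07, -1.96, 1.59, 0, np.float64(0.0), 0], [2.07, -1.96, 1.59, 0, np.float64(0.0), 0], [2.07, -1.96, 1.59, 0, np.float64(0.0), 0], [2.07, -1.96, 1.59, 0, np.float64(0.0), 0]
dist/row 32.63777764863735 turn/row -0.002930116493526924
```

carry_out(
  targets=[
    [2.1, -2, 1.6, 0, 0, 0],
    [2.1, -2, 1.6, 0, 0, 0],
    [2.1, -2, 1.6, 0, 0, 0],
    [2.1, -2, 1.6, 0, 0, 0],
    [2.1, -2, 1.6, 0, 0, 0],
    [2.1, -2, 1.6, 0, 0, 0],
    [2.0, -2, 1.6, 0, 0, 0],
    [2.0, -2, 1.6, 0, 0, 0],
  ],
)

```text
t: 15.65
position: [0.589, -0.046, 0.3256]
orientation: [-1.305, 1.045, -1.046]
wrist_force: [1.3, -0.5, -1.0]
finger_gap: 0.0398
```

carry_out(
  targets=[
    [0, 0, 0, 0, 0, 0],
    [0, 0, 0, 0, 0, 0],
    [0, 0, 0, 0, 0, 0],
  ],
)

```text
t: 15.95
position: [0.5873, -0.0447, 0.3231]
orientation: [-1.306, 1.047, -1.044]
wrist_force: [-0.0, -0.6, -0.2]
finger_gap: 0.0402
```

```bash
python3 - <<'E'
from h import *
s,R=st();c=cam("wrist");save(c,"w6");save(c,"w6z",(240,120,440,270),4)
for t in ["die_seat","old_die"]:
    r=vision.pinpoint(c,t)
    print(t,[(np.round(x["centre"],4).tolist(),round(float(x["p"]),2),proj(c,x["centre"])[0].round().tolist()) for x in r[:3]])
print(proj(c,[[.5975,-.066,.087],[.5975,-.066,.129]]))
E
```

```text
t 15.95 pos [ 0.5873 -0.0447  0.3231] F [-0.  -0.6 -0.2] gap 0.0402
R x [ 0.219 -0.976 -0.001] y [-0.002  0.001 -1.   ] z [ 0.976  0.219 -0.002] q [-0.148  0.28   1.349  0.     1.515 -0.368]
die_seat [([0.596, -0.0609, 0.0858], 0.6, [327.0, 217.0])]
old_die [([0.5955, -0.0673, 0.0902], 0.56, [325.0, 224.0]), ([0.7151, 0.1368, 0.001], 0.46, [469.0, 54.0]), ([0.4607, -0.0501, 0.001], 0.26, [217.0, 168.0])]
[[327.11250938 222.6131775 ]
 [327.68268211 234.1903633 ]]
```

View pics/w6.png

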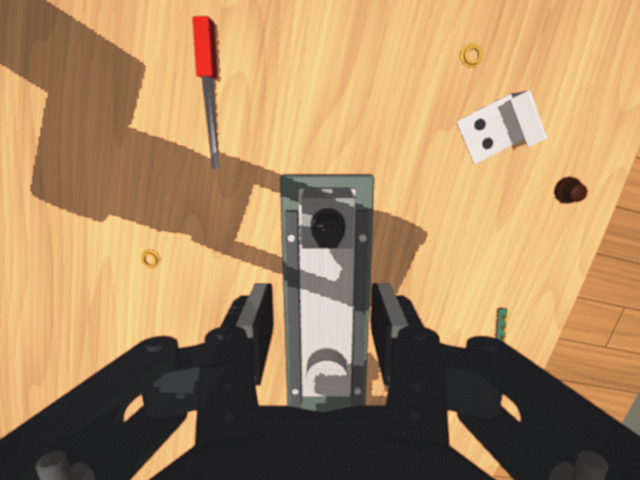

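View pics/w6z.png

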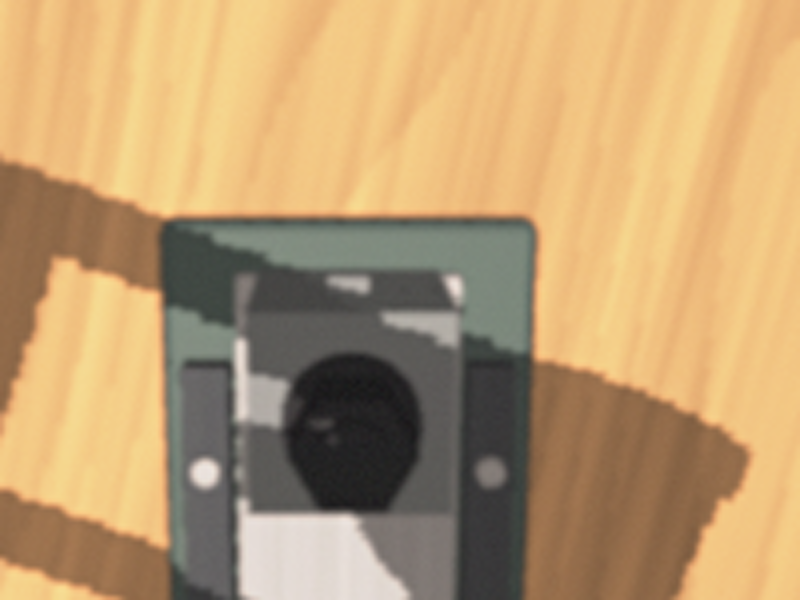

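```bash
python3 - <<'E'
from h import *
c=cam("wrist")
im=c["color"][195:255,290:365,::-1].astype(float)/255
im=(np.clip(im*4,0,1)**.5*255).astype(np.uint8)
cv2.imwrite("pics/w6b.png",cv2.resize(im,None,fx=10,fy=10,interpolation=cv2.INTER_CUBIC))
E
```

```text
(no output)
```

View pics/w6b.png

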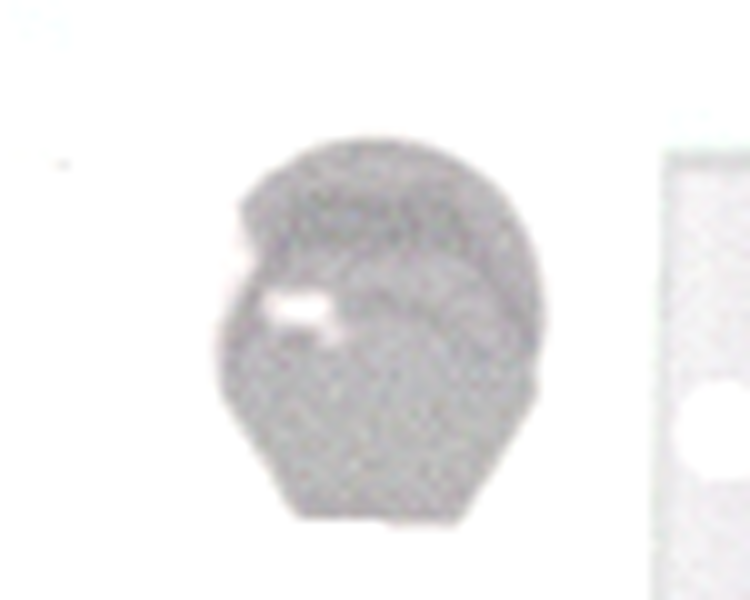

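```bash
python3 - <<'E'
from h import *
s,R=st()
plan([.5975,-.066,.165],-107.0,6)
E
```

```text
t 16.15 pos [ 0.5878 -0.0447  0.3233] F [-0.3 -0.1 -0.5] gap 0.0397
R x [ 0.219 -0.976 -0.001] y [-0.002  0.    -1.   ] z [ 0.976  0.219 -0.001] q [-0.148  0.28   1.348  0.     1.515 -0.368]
[0.38, 2.64, 0.08, 0, np.float64(4.94), 0], [0.37, 2.64, 0.11, 0, np.float64(4.94), 0], [0.36, 2.64, 0.14, 0, np.float64(4.94), 0], [0.35, 2.64, 0.18, 0, np.float64(4.94), 0], [0.33, 2.64, 0.2, 0, np.float64(4.94), 0], [0.31, 2.64, 0.23, 0, np.float64(4.94), 0], dist/row 26.66432182065869 turn/row -4.941470857570001
```

carry_out(
  targets=[
    [0.4, 2.6, 0.1, 0, 4.9, 0],
    [0.4, 2.6, 0.1, 0, 4.9, 0],
    [0.4, 2.6, 0.1, 0, 4.9, 0],
    [0.3, 2.6, 0.2, 0, 4.9, 0],
    [0.3, 2.7, 0.2, 0, 4.9, 0],
    [0.3, 2.7, 0.2, 0, 4.9, 0],
    [0, 0, 0, 0, 0, 0],
    [0, 0, 0, 0, 0, 0],
  ],
)

```text
t: 16.95
position: [0.5978, -0.0661, 0.1656]
orientation: [-1.058, 1.422, -1.419]
wrist_force: [0.7, -0.7, 0.2]
finger_gap: 0.0404
```

```bash
python3 - <<'E'
from h import *
s,R=st();print(tool(R,np.array([.5975,-.066,.113])-s["position"]))
c=cam("wrist");save(c,"w7")
E
```

```text
t 16.95 pos [ 0.5978 -0.0661  0.1656] F [ 0.7 -0.7  0.2] gap 0.0404
R x [-0.287 -0.958  0.   ] y [-0.002  0.    -1.   ] z [ 0.958 -0.287 -0.002] q [-0.18   0.412  1.557  0.     1.175  0.11 ]
[-0.    5.26 -0.02]
```

View pics/w7.png

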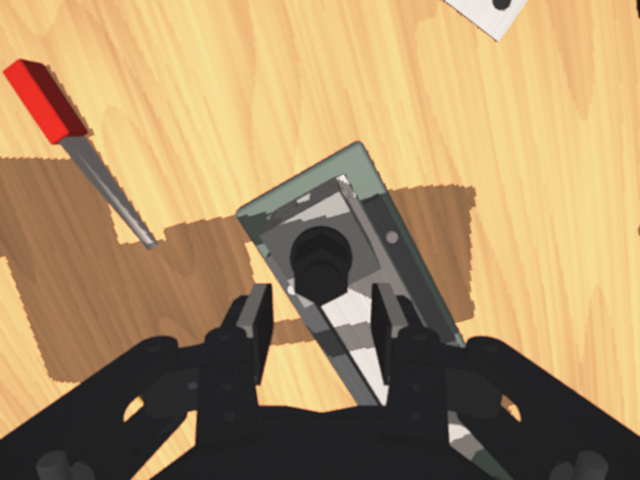

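carry_out(
  targets=[
    [0, 2, 0, 0, 0, 0],
    [0, 2, 0, 0, 0, 0],
    [0, 1.2, 0, 0, 0, 0],
    [0, 0, 0, 0, 0, 0],
  ],
)

```text
t: 17.4
position: [0.5978, -0.0662, 0.1135]
orientation: [-1.057, 1.422, -1.42]
wrist_force: [-0.1, 0.0, 0.5]
finger_gap: 0.0395
```

carry_out(
  targets=[
    [0, 0, 0, 0, 0, 0],
    [0, 0, 0, 0, 0, 0],
    [0, 0, 0, 0, 0, 0],
    [0, 0, 0, 0, 0, 0],
  ],
  fingers=2,
  force=60,
)

```text
t: 17.8
position: [0.598, -0.0662, 0.1145]
orientation: [-1.056, 1.422, -1.421]
wrist_force: [-3.9, 1.2, 3.6]
finger_gap: 0.0245
```

```bash
python3 lat.py
```

```text
t 17.8 pos [ 0.598  -0.0662  0.1145] F [-3.9  1.2  3.6] gap 0.0245
R x [-0.289 -0.957 -0.   ] y [-0.  0. -1.] z [ 0.957 -0.289 -0.   ] q [-0.181  0.465  1.615  0.     1.062  0.112]
lat 0.5 tip past axis mm 142.1 F lat/along -3.6 2.0 tq [ 0.28  0.6  -0.01]
```

carry_out(
  targets=[
    [0, -0.5, 0, 0, 0, 0],
    [0, -1, 0, 0, 0, 0],
    [0, -1.5, 0, 0, 0, 0],
    [0, -2, 0, 0, 0, 0],
    [0, -3, 0, 0, 0, 0],
    [0, 0, 0, 0, 0, 0],
  ],
)

```text
t: 18.4
position: [0.6021, -0.0674, 0.1989]
orientation: [-1.048, 1.413, -1.427]
wrist_force: [0.9, -0.6, -2.3]
finger_gap: 0.0248
```

```bash
python3 - <<'E'
from h import *
s,R=st()
sc=cam("scene");save(sc,"s8",(150,100,350,260),4);c=cam("side");save(c,"d8",(300,180,500,330),4)
print(vision.pinpoint(c,"old_die_end")[:1],vision.pinpoint(sc,"old_die_end")[:1])
print(vision.pinpoint(c,"old_die")[:1],vision.pinpoint(sc,"old_die")[:1])
E
```

```text
t 18.4 pos [ 0.6021 -0.0674  0.1989] F [ 0.9 -0.6 -2.3] gap 0.0248
R x [-0.289 -0.957 -0.001] y [ 0.011 -0.002 -1.   ] z [ 0.957 -0.289  0.011] q [-0.181  0.381  1.514 -0.     1.236  0.112]
[{'centre': [0.5975, -0.068, 0.1296], 'p': 0.76}] [{'centre': [0.6034, -0.0663, 0.1286], 'p': 0.7}]
[{'centre': [0.5987, -0.0679, 0.1738], 'p': 0.94}] [{'centre': [0.6003, -0.064, 0.1733], 'p': 0.74}]
```

View pics/s8.png

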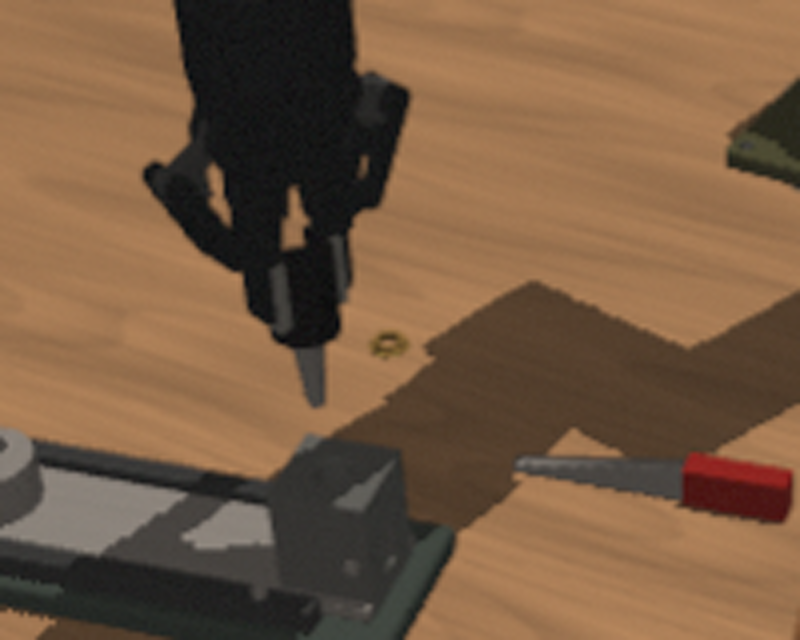

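View pics/d8.png

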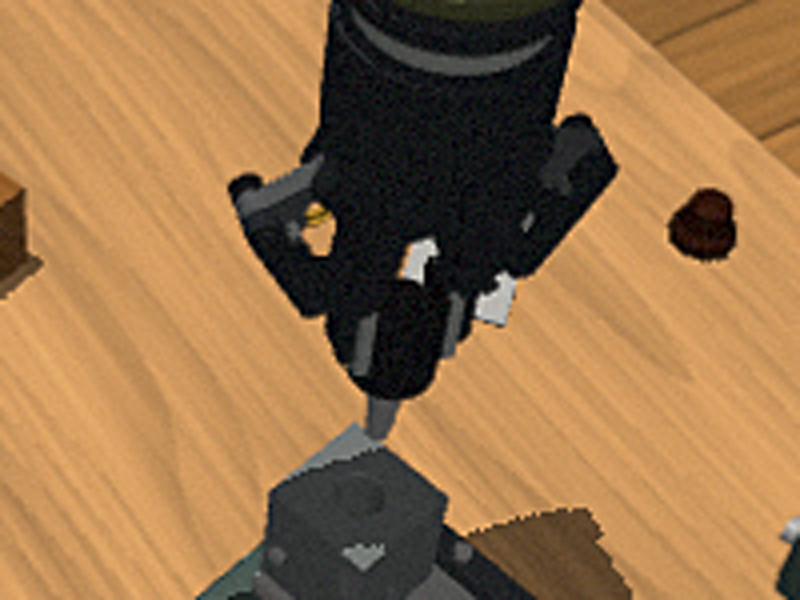

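```bash
python3 - <<'E'
from h import *
s,R=st()
plan([.535,.195,.29],-73,10)
E
```

```text
t 18.7 pos [ 0.5972 -0.0663  0.1923] F [-0.2 -0.2 -1.3] gap 0.0251
R x [-0.289 -0.957  0.   ] y [-0.003  0.    -1.   ] z [ 0.957 -0.289 -0.003] q [-0.181  0.387  1.523 -0.     1.235  0.112]
[-2.32, -0.98, -1.35, 0, np.float64(-3.38), 0], [-2.4, -0.98, -1.21, 0, np.float64(-3.38), 0], [-2.46, -0.98, -1.07, 0, np.float64(-3.38), 0], [-2.52, -0.98, -0.92, 0, np.float64(-3.38), 0], [-2.57, -0.98, -0.77, 0, np.float64(-3.38), 0], [-2.61, -0.98, -0.62, 0, np.float64(-3.38), 0], [-2.65, -0.98, -0.46, 0, np.float64(-3.38), 0], [-2.67, -0.98, -0.31, 0, np.float64(-3.38), 0]
[-2.68, -0.98, -0.15, 0, np.float64(-3.38), 0], [-2.69, -0.98, 0.01, 0, np.float64(-3.38), 0], dist/row 28.584941102935193 turn/row 3.379229971538018
```

carry_out(
  targets=[
    [-2.3, -1, -1.4, 0, -3.4, 0],
    [-2.4, -1, -1.2, 0, -3.4, 0],
    [-2.5, -1, -1.1, 0, -3.4, 0],
    [-2.5, -1, -0.9, 0, -3.4, 0],
    [-2.6, -1, -0.8, 0, -3.4, 0],
    [-2.6, -1, -0.6, 0, -3.4, 0],
    [-2.6, -1, -0.5, 0, -3.4, 0],
    [-2.7, -1, -0.3, 0, -3.4, 0],
  ],
)

```text
t: 19.5
position: [0.5464, 0.1434, 0.2729]
orientation: [-1.293, 1.074, -1.072]
wrist_force: [0.4, 0.6, -2.5]
finger_gap: 0.0248
```

carry_out(
  targets=[
    [-2.7, -1, -0.1, 0, -3.4, 0],
    [-2.7, -1, 0, 0, -3.4, 0],
    [0, 0, 0, 0, 0, 0],
    [0, 0, 0, 0, 0, 0],
    [0, 0, 0, 0, 0, 0],
    [0, 0, 0, 0, 0, 0],
  ],
)

```text
t: 20.1
position: [0.5348, 0.1942, 0.2929]
orientation: [-1.338, 0.987, -0.986]
wrist_force: [-0.1, -0.0, -2.6]
finger_gap: 0.0249
```

```bash
python3 - <<'E'
from h import *
s,R=st();c=cam("wrist");save(c,"w9");st()
print([np.round(x["centre"],4) for x in vision.pinpoint(c,"rack_hole1")[:2]])
print(proj(c,[[.5095,.262,.056]]))
E
```

```text
t 20.1 pos [0.5348 0.1942 0.2929] F [-0.1 -0.  -2.6] gap 0.0249
R x [ 0.294 -0.956  0.   ] y [-0.002 -0.001 -1.   ] z [ 0.956  0.294 -0.002] q [ 0.274  0.267  1.442 -0.     1.434 -0.025]
t 20.15 pos [0.5349 0.1942 0.293 ] F [ 0.2  0.3 -2.6] gap 0.025
R x [ 0.294 -0.956  0.   ] y [-0.001 -0.001 -1.   ] z [ 0.956  0.294 -0.002] q [ 0.274  0.267  1.442 -0.     1.434 -0.025]
[array([0.5138, 0.2626, 0.0546])]
[[317.20612841 122.9149933 ]]
```

View pics/w9.png

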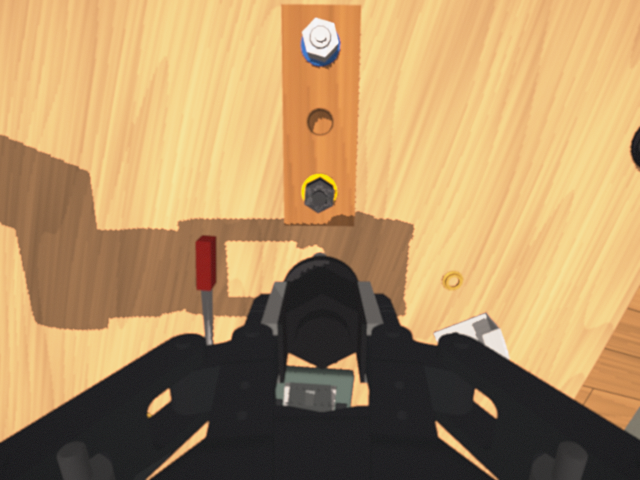

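```bash
python3 - <<'E'
from h import *
s,R=st();c=cam("wrist");save(c,"w9a",(270,0,370,75),8);save(c,"w9b",(270,90,370,160),8)
h=onz(c,320,121.5,.056);print("hole",h.round(4))
a,b,d,e=[onz(c,*p,.056) for p in ((285,223),(354,224),(282,5),(360,5))]
print(a.round(4),b.round(4),np.linalg.norm(a-b),np.degrees(np.arctan2(*(d-a)[1::-1])),np.degrees(np.arctan2(*(e-b)[1::-1])))
E
```

```text
t 20.2 pos [0.535  0.1943 0.2932] F [ 0.4  0.2 -3.1] gap 0.0248
R x [ 0.294 -0.956  0.   ] y [-0.001 -0.    -1.   ] z [ 0.956  0.294 -0.001] q [ 0.274  0.267  1.442 -0.     1.434 -0.025]
hole [0.512  0.2642 0.056 ]
[0.5071 0.1606 0.056 ] [0.5733 0.1799 0.056 ] 0.06895972786591197 106.52428801597496 106.73523393729205
```

View pics/w9a.png

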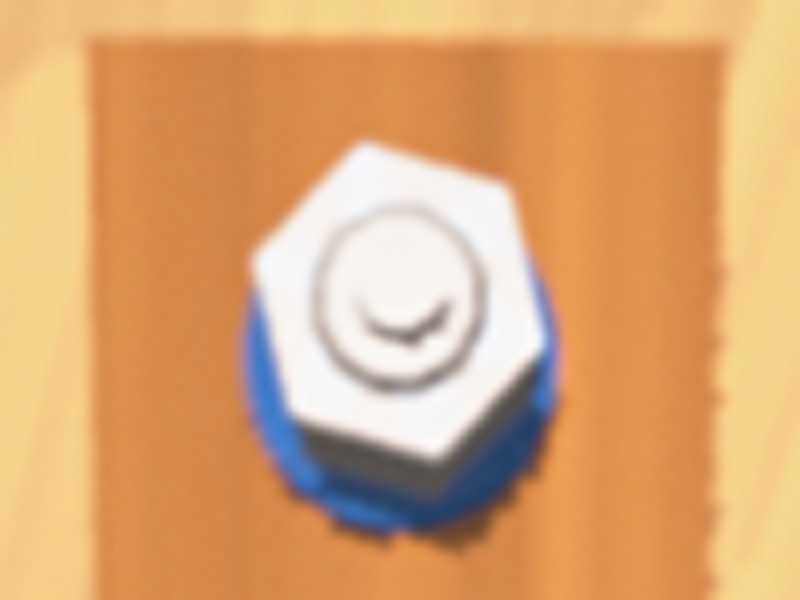

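View pics/w9b.png

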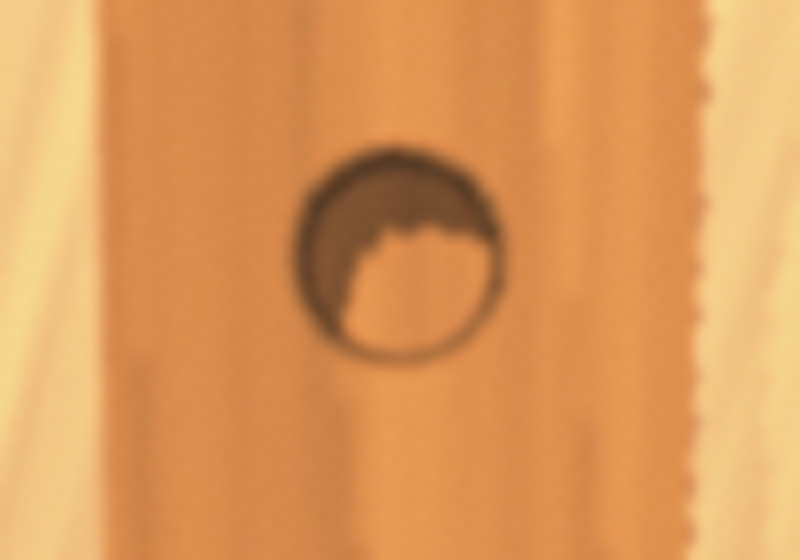

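```bash
python3 - <<'E'
from h import *
s,R=st();c=cam("wrist")
pts=[(365,142),(510,185),(545,345),(440,460),(290,415),(252,262)]
W=np.array([onz(c,270+(u+.5)/8-.5,(v+.5)/8-.5,.09) for u,v in pts])
ctr=W.mean(0);print("new die",ctr.round(4),"radii mm",(np.linalg.norm(W-ctr,axis=1)*1000).round(1),"corner ang mod60",(np.degrees(np.arctan2(W[:,1]-ctr[1],W[:,0]-ctr[0]))%60).round(1))
print("hole from geom", (np.array([.5118,.2645])+.065*np.array([np.cos(np.radians(106.6)),np.sin(np.radians(106.6))])).round(4))
plan([.5118,.2645,.145],-73,7)
E
```

```text
t 20.25 pos [0.5351 0.1944 0.2934] F [ 0.7 -0.5 -2.5] gap 0.0248
R x [ 0.295 -0.956  0.   ] y [-0.001 -0.    -1.   ] z [ 0.956  0.295 -0.001] q [ 0.274  0.267  1.442 -0.     1.434 -0.025]
new die [0.4927 0.327  0.09  ] radii mm [15.4 15.5 15.2 15.5 15.5 15.4] corner ang mod60 [0.3 2.  1.7 2.1 0.7 2.8]
hole from geom [0.4932 0.3268]
[-1.05, 2.12, -0.02, 0, np.float64(0.02), 0], [-1.05, 2.12, -0.02, 0, np.float64(0.02), 0], [-1.05, 2.12, -0.02, 0, np.float64(0.02), 0], [-1.05, 2.12, -0.02, 0, np.float64(0.02), 0], [-1.05, 2.12, -0.02, 0, np.float64(0.02), 0], [-1.05, 2.12, -0.03, 0, np.float64(0.02), 0], [-1.05, 2.12, -0.03, 0, np.float64(0.02), 0], dist/row 23.690053772876073 turn/row -0.02051148080474669
```

carry_out(
  targets=[
    [-1.8, 1, 0, 0, 0, 0],
    [-1.8, 1.5, 0, 0, 0, 0],
    [-1.8, 2, 0, 0, 0, 0],
    [-1.4, 2.5, -0.1, 0, 0, 0],
    [-0.5, 3, -0.1, 0, 0, 0],
    [0, 3, 0, 0, 0, 0],
    [0, 1.8, 0, 0, 0, 0],
    [0, 0, 0, 0, 0, 0],
  ],
)

```text
t: 21.1
position: [0.5094, 0.2632, 0.1429]
orientation: [-1.342, 0.989, -0.983]
wrist_force: [-0.7, -0.1, -2.9]
finger_gap: 0.025
```

carry_out(
  targets=[
    [0, 0, 0, 0, 0, 0],
    [0, 0, 0, 0, 0, 0],
  ],
)

```text
t: 21.3
position: [0.5128, 0.2647, 0.1473]
orientation: [-1.334, 0.984, -0.986]
wrist_force: [0.6, 0.8, -2.8]
finger_gap: 0.0247
```

```bash
python3 - <<'E'
from h import *
s,R=st();print(tool(R,np.array([.5118,.2645,.083])-s["position"]))
c=cam("scene");save(c,"s10",(340,180,480,300),6);c=cam("side");save(c,"d10",(200,130,330,260),5)
E
```

```text
t 21.3 pos [0.5128 0.2647 0.1473] F [ 0.6  0.8 -2.8] gap 0.0247
R x [ 0.295 -0.955 -0.   ] y [ 0.003  0.001 -1.   ] z [0.955 0.295 0.003] q [ 0.403  0.398  1.636 -0.     1.105  0.103]
[-0.01  6.43 -0.12]
```

View pics/s10.png

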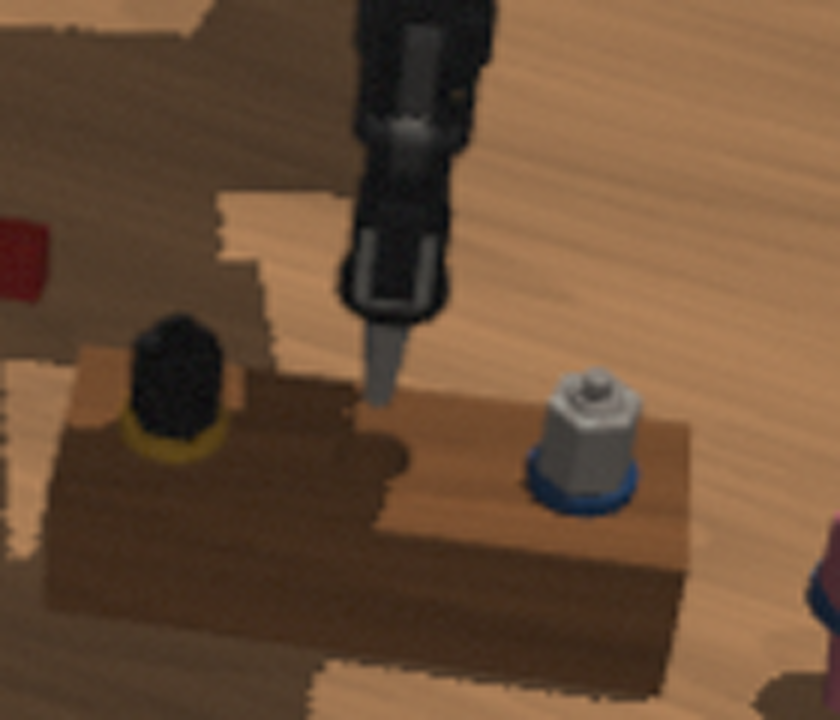

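View pics/d10.png

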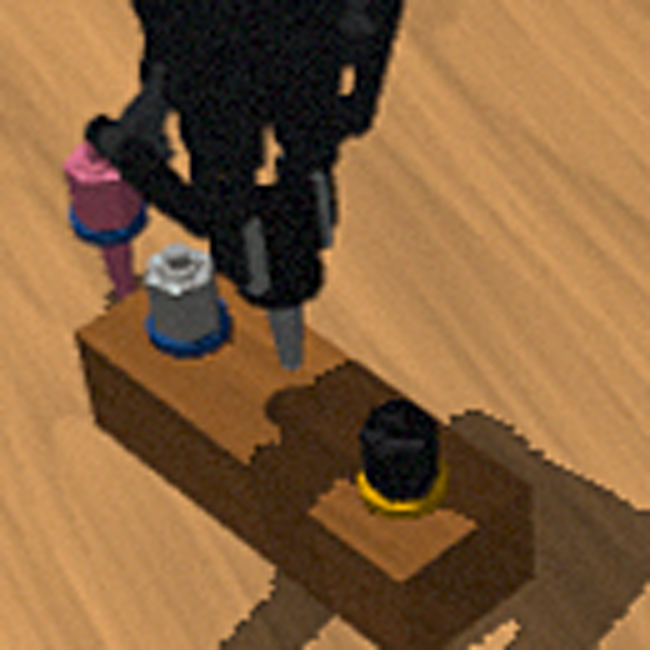

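carry_out(
  targets=[
    [0, 1.5, -0.1, 0, 0, 0],
    [0, 1.2, 0, 0, 0, 0],
    [0, 0.8, 0, 0, 0, 0],
    [0, 0, 0, 0, 0, 0],
  ],
)

```text
t: 21.8
position: [0.5097, 0.2636, 0.1097]
orientation: [-1.339, 0.987, -0.984]
wrist_force: [-0.3, 0.1, -1.7]
finger_gap: 0.0248
```

```bash
python3 -c "
from h import *
st()"
```

```text
t 21.8 pos [0.5097 0.2636 0.1097] F [-0.3  0.1 -1.7] gap 0.0248
R x [ 0.296 -0.955  0.   ] y [-0.002 -0.001 -1.   ] z [ 0.955  0.296 -0.003] q [ 0.404  0.439  1.681 -0.     1.024  0.103]
```

carry_out(
  targets=[
    [0, 1, 0.1, 0, 0, 0],
    [0, 1, 0, 0, 0, 0],
    [0, 0.4, 0, 0, 0, 0],
    [0, 0.2, 0, 0, 0, 0],
    [0, 0, 0, 0, 0, 0],
  ],
)

```text
t: 22.3
position: [0.5113, 0.2642, 0.0844]
orientation: [-1.337, 0.986, -0.985]
wrist_force: [-0.4, -0.2, -2.3]
finger_gap: 0.025
```

```bash
python3 -c "
from h import *
st()"
```

```text
t 22.3 pos [0.5113 0.2642 0.0844] F [-0.4 -0.2 -2.3] gap 0.025
R x [ 0.296 -0.955  0.   ] y [-0.001 -0.    -1.   ] z [ 0.955  0.296 -0.001] q [0.404 0.471 1.704 0.    0.967 0.103]
```

Lower the last ~2–3 mm until contact, then release and rise.

carry_out(
  targets=[
    [0, 0.15, 0, 0, 0, 0],
    [0, 0.1, 0, 0, 0, 0],
    [0, 0, 0, 0, 0, 0],
  ],
)

```text
t: 22.6
position: [0.5115, 0.2644, 0.0824]
orientation: [-1.336, 0.985, -0.985]
wrist_force: [0.0, 0.5, -3.4]
finger_gap: 0.0248
```

carry_out(
  targets=[
    [0, 0, 0, 0, 0, 0],
    [0, 0, 0, 0, 0, 0],
    [0, 0, 0, 0, 0, 0],
    [0, -1, 0, 0, 0, 0],
    [0, -2, 0, 0, 0, 0],
    [0, -3, 0, 0, 0, 0],
    [0, -4, 0, 0, 0, 0],
  ],
  fingers=4,
)

```text
t: 23.3
position: [0.5103, 0.2638, 0.1826]
orientation: [-1.339, 0.987, -0.984]
wrist_force: [0.4, 0.5, 0.7]
finger_gap: 0.0398
```

```bash
python3 - <<'E'
from h import *
s,R=st()
c=cam("scene");save(c,"s11",(340,180,480,300),6)
c=cam("wrist");save(c,"w11")
plan([.4928,.327,.15],-58.4,8)
E
```

```text
t 23.3 pos [0.5103 0.2638 0.1826] F [0.4 0.5 0.7] gap 0.0398
R x [ 0.296 -0.955  0.   ] y [-0.003 -0.001 -1.   ] z [ 0.955  0.296 -0.003] q [ 0.404  0.362  1.593 -0.     1.191  0.103]
[-0.81, 0.49, -0.04, 0, np.float64(-1.8), 0], [-0.81, 0.49, -0.02, 0, np.float64(-1.8), 0], [-0.81, 0.49, 0.01, 0, np.float64(-1.8), 0], [-0.81, 0.49, 0.03, 0, np.float64(-1.8), 0], [-0.81, 0.49, 0.06, 0, np.float64(-1.8), 0], [-0.81, 0.49, 0.08, 0, np.float64(-1.8), 0], [-0.81, 0.49, 0.11, 0, np.float64(-1.8), 0], [-0.8, 0.49, 0.13, 0, np.float64(-1.8), 0]
dist/row 9.470568357455505 turn/row 1.798626236387367
```

View pics/s11.png

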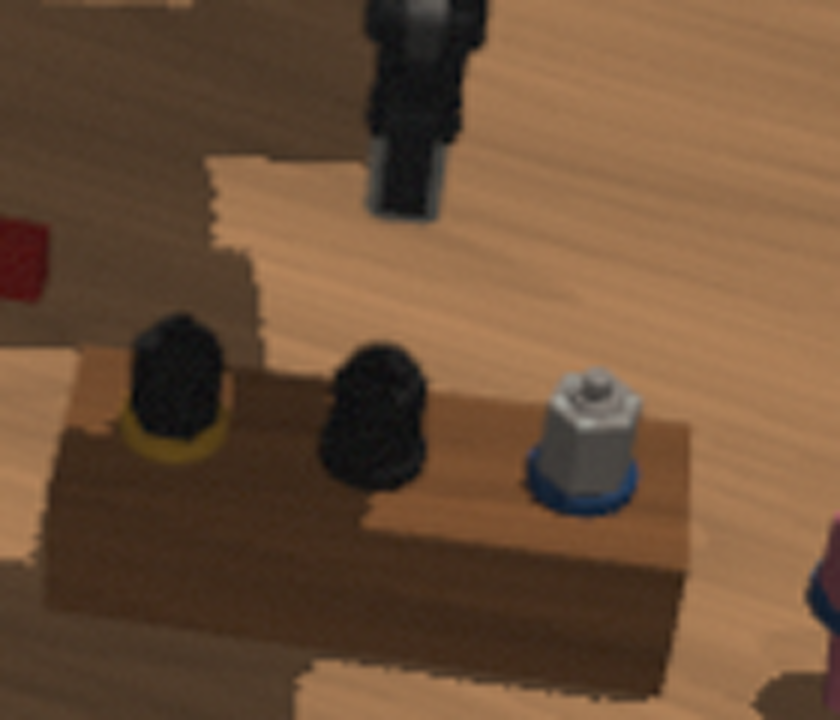

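View pics/w11.png

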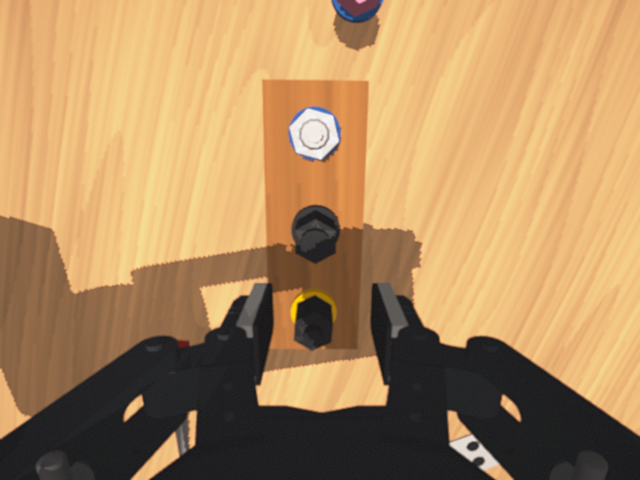

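carry_out(
  targets=[
    [-0.9, 0, 0, 0, -1.8, 0],
    [-0.9, 0, 0, 0, -1.8, 0],
    [-0.9, 0, 0, 0, -1.8, 0],
    [-0.9, 0.5, 0.1, 0, -1.8, 0],
    [-0.9, 1, 0.1, 0, -1.8, 0],
    [-0.8, 1.5, 0.1, 0, -1.8, 0],
    [-0.8, 1.5, 0.1, 0, -1.8, 0],
    [-0.5, 1, 0.1, 0, -1.8, 0],
  ],
)

```text
t: 24.2
position: [0.4887, 0.3276, 0.1249]
orientation: [-1.425, 0.793, -0.79]
wrist_force: [0.2, 0.3, -0.9]
finger_gap: 0.04
```

carry_out(
  targets=[
    [0, 0, 0, 0, 0, 0],
    [0, 0, 0, 0, 0, 0],
    [0, 0, 0, 0, 0, 0],
  ],
)

```text
t: 24.5
position: [0.4907, 0.3272, 0.1278]
orientation: [-1.42, 0.794, -0.795]
wrist_force: [0.9, -0.6, -0.0]
finger_gap: 0.0397
```

```bash
python3 - <<'E'
from h import *
s,R=st()
c=cam("wrist");save(c,"w12");print(proj(c,[[.4928,.327,.09]]))
print(tool(R,np.array([.4928,.327,.081])-s["position"]))
E
```

```text
t 24.5 pos [0.4907 0.3272 0.1278] F [ 0.9 -0.6 -0. ] gap 0.0397
R x [ 0.524 -0.852  0.   ] y [ 0.001  0.    -1.   ] z [0.852 0.524 0.001] q [ 0.517  0.435  1.628 -0.     1.077 -0.035]
[[324.817937   280.08476339]]
[0.12 4.68 0.16]
```

View pics/w12.png

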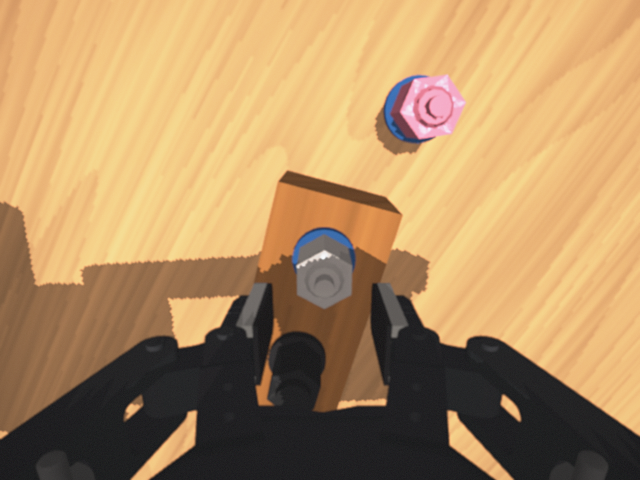

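carry_out(
  targets=[
    [0.1, 1, 0.15, 0, 0, 0],
    [0, 1.5, 0, 0, 0, 0],
    [0, 1.5, 0, 0, 0, 0],
    [0, 0.7, 0, 0, 0, 0],
    [0, 0, 0, 0, 0, 0],
  ],
)

```text
t: 25.05
position: [0.4914, 0.3264, 0.0791]
orientation: [-1.423, 0.796, -0.794]
wrist_force: [0.1, -0.1, -0.0]
finger_gap: 0.0402
```

carry_out(
  targets=[
    [0, 0, 0, 0, 0, 0],
    [0, 0, 0, 0, 0, 0],
    [0, 0, 0, 0, 0, 0],
    [0, 0, 0, 0, 0, 0],
  ],
  fingers=2,
  force=100,
)

```text
t: 25.45
position: [0.4925, 0.3273, 0.0809]
orientation: [-1.42, 0.793, -0.795]
wrist_force: [0.6, 0.0, 1.8]
finger_gap: 0.0241
```

carry_out(
  targets=[
    [0, -1, 0, 0, 0, 0],
    [0, -2, 0, 0, 0, 0],
    [0, -3, 0, 0, 0, 0],
    [0, -3, 0, 0, 0, 0],
    [0, -1.5, 0, 0, 0, 0],
    [0, 0, 0, 0, 0, 0],
    [0, 0, 0, 0, 0, 0],
  ],
)

```text
t: 26.15
position: [0.4916, 0.3269, 0.1853]
orientation: [-1.421, 0.794, -0.794]
wrist_force: [0.5, -0.7, -2.3]
finger_gap: 0.024
```

```bash
python3 - <<'E'
from h import *
s,R=st()
sc=cam("scene");save(sc,"s13",(340,160,500,290),5);c=cam("side");save(c,"d13",(180,90,310,220),5)
for t in ("new_die","new_die_end"):print(t,[x["centre"] for x in vision.pinpoint(c,t)[:2]],[x["centre"] for x in vision.pinpoint(sc,t)[:2]])
plan([.5975,-.066,.185],-107,14)
E
```

```text
t 26.15 pos [0.4916 0.3269 0.1853] F [ 0.5 -0.7 -2.3] gap 0.024
R x [ 0.524 -0.852 -0.   ] y [-0.  0. -1.] z [ 0.852  0.524 -0.   ] q [ 0.515  0.378  1.557  0.     1.206 -0.036]
new_die [[0.4886, 0.3322, 0.1611], [0.4907, 0.4211, 0.0455]] [[0.4893, 0.3268, 0.1575], [0.4914, 0.4194, 0.0409]]
new_die_end [[0.493, 0.3273, 0.1161], [0.4915, 0.4153, -0.0015]] [[0.4904, 0.326, 0.1135], [0.4927, 0.4229, 0.002]]
[2.79, -0.01, -0.83, 0, np.float64(3.47), 0], [2.83, -0.01, -0.65, 0, np.float64(3.47), 0], [2.87, -0.01, -0.48, 0, np.float64(3.47), 0], [2.89, -0.01, -0.31, 0, np.float64(3.47), 0], [2.9, -0.01, -0.13, 0, np.float64(3.47), 0], [2.91, -0.01, 0.04, 0, np.float64(3.47), 0], [2.9, -0.01, 0.22, 0, np.float64(3.47), 0], [2.88, -0.01, 0.39, 0, np.float64(3.47), 0]
[2.85, -0.01, 0.57, 0, np.float64(3.47), 0], [2.81, -0.01, 0.74, 0, np.float64(3.47), 0], [2.76, -0.01, 0.91, 0, np.float64(3.47), 0], [2.7, -0.01, 1.07, 0, np.float64(3.47), 0], [2.63, -0.01, 1.24, 0, np.float64(3.47), 0], [2.55, -0.01, 1.39, 0, np.float64(3.47), 0], dist/row 29.057531561262806 turn/row -3.471925102704497
```

View pics/s13.png

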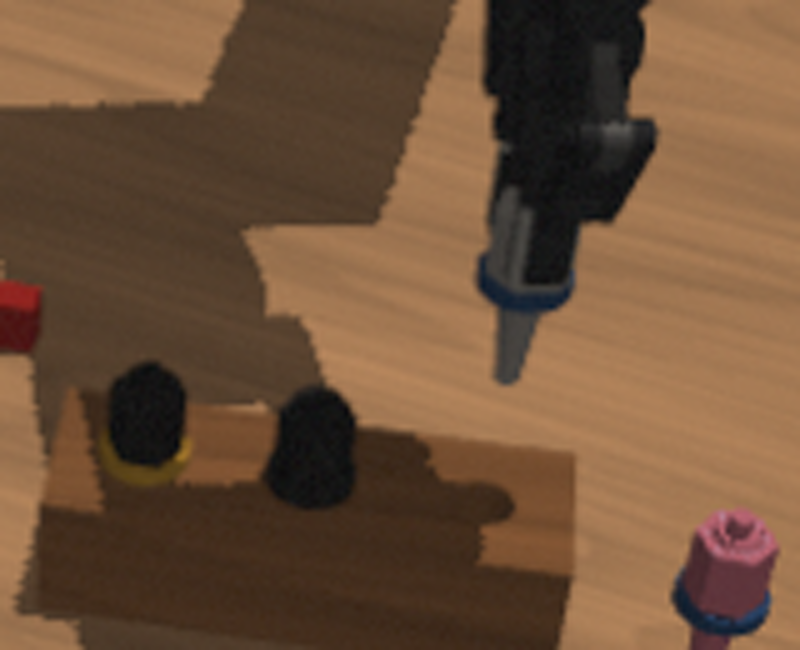

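View pics/d13.png

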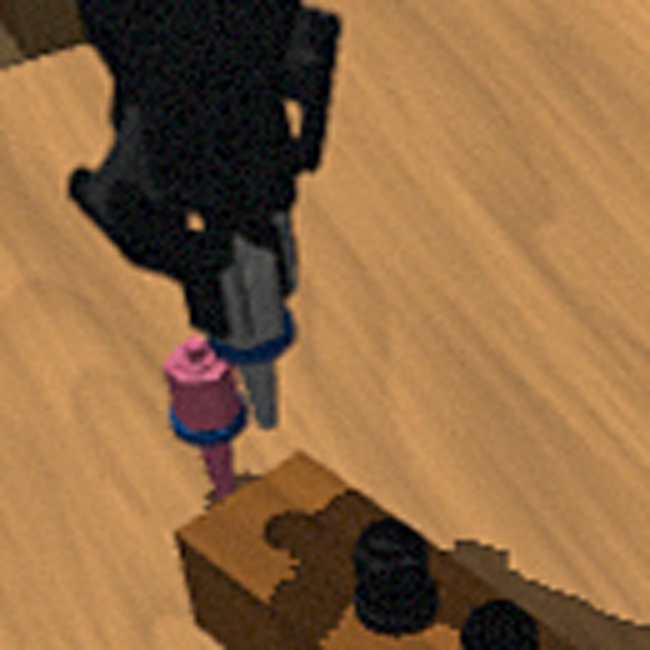

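```bash
python3 - <<'E'
from h import *
plan([.5975,-.066,.205],None,12)
E
```

```text
[3.25, -0.17, -0.96, 0, np.float64(-0.0), 0], [3.25, -0.17, -0.96, 0, np.float64(-0.0), 0], [3.25, -0.17, -0.96, 0, np.float64(-0.0), 0], [3.25, -0.17, -0.96, 0, np.float64(-0.0), 0], [3.25, -0.17, -0.96, 0, np.float64(-0.0), 0], [3.25, -0.17, -0.96, 0, np.float64(-0.0), 0], [3.25, -0.17, -0.96, 0, np.float64(-0.0), 0], [3.25, -0.17, -0.96, 0, np.float64(-0.0), 0]
[3.25, -0.17, -0.96, 0, np.float64(-0.0), 0], [3.25, -0.17, -0.96, 0, np.float64(-0.0), 0], [3.25, -0.17, -0.96, 0, np.float64(-0.0), 0], [3.25, -0.17, -0.96, 0, np.float64(-0.0), 0], dist/row 33.94518170320988 turn/row 0.0
```

carry_out(
  targets=[
    [2, -1, -0.6, 0, 0, 0],
    [3.25, -1, -1, 0, 0, 0],
    [3.25, 0, -1, 0, 0, 0],
    [3.25, 0, -1, 0, 0, 0],
    [3.25, 0, -1, 0, 0, 0],
    [3.25, 0, -1, 0, 0, 0],
    [3.25, 0, -0.9, 0, 0, 0],
    [3.25, 0, -0.9, 0, 0, 0],
  ],
)

```text
t: 27.25
position: [0.5587, 0.0761, 0.2048]
orientation: [-1.421, 0.795, -0.793]
wrist_force: [-0.4, 0.2, -3.3]
finger_gap: 0.024
```

carry_out(
  targets=[
    [3.25, 0, -0.9, 0, 0, 0],
    [3.25, 0, -0.9, 0, 0, 0],
    [3.25, 0, -0.9, 0, 0, 0],
    [2.5, 0, -0.9, 0, 0, 0],
    [1.7, 0, -0.4, 0, 0, 0],
    [0.2, 0, 0, 0, 0, 0],
    [0, 0, 0, 0, 0, 0],
    [0, 0, 0, 0, 0, 0],
  ],
)

```text
t: 28.05
position: [0.5983, -0.0627, 0.205]
orientation: [-1.421, 0.794, -0.792]
wrist_force: [1.0, 0.4, -2.4]
finger_gap: 0.0239
```

```bash
python3 - <<'E'
from h import *
s,R=st();print(tool(R,np.array([.5975,-.066,.165])-s["position"]))
sc=cam("scene");c=cam("side")
for t in ("new_die","new_die_end"):print(t,[np.round(x["centre"],4) for x in vision.pinpoint(c,t)[:1]],[np.round(x["centre"],4) for x in vision.pinpoint(sc,t)[:1]])
E
```

```text
t 28.05 pos [ 0.5983 -0.0627  0.205 ] F [ 1.   0.4 -2.4] gap 0.0239
R x [ 0.525 -0.851 -0.001] y [-0.001  0.001 -1.   ] z [ 0.851  0.525 -0.   ] q [-1.750e-01  3.760e-01  1.506e+00  1.000e-03  1.261e+00 -7.280e-01]
[ 0.24  4.   -0.24]
new_die [array([ 0.5917, -0.06  ,  0.1829])] [array([ 0.5967, -0.0608,  0.1775])]
new_die_end [array([ 0.4932,  0.4154, -0.0008])] [array([0.4939, 0.4221, 0.0006])]
```

carry_out(
  targets=[
    [0.24, 1.5, -0.22, 0, 0, 0],
    [0, 1.5, 0, 0, 0, 0],
    [0, 1, 0, 0, 0, 0],
    [0, 0, 0, 0, 0, 0],
    [0, 0, 0, 0, 0, 0],
  ],
)

```text
t: 28.85
position: [0.5983, -0.067, 0.1654]
orientation: [-1.421, 0.794, -0.794]
wrist_force: [0.4, -0.9, -2.4]
finger_gap: 0.0235
```

```bash
python3 - <<'E'
from h import *
s,R=st();print(tool(R,np.array([.5975,-.066,.14])-s["position"]))
sc=cam("scene");c=cam("side");save(sc,"s14",(190,150,290,230),8);save(c,"d14",(340,230,440,310),8)
E
```

```text
t 28.85 pos [ 0.5983 -0.067   0.1654] F [ 0.4 -0.9 -2.4] gap 0.0235
R x [ 0.524 -0.852 -0.   ] y [-0.  0. -1.] z [ 0.852  0.524 -0.   ] q [-0.182  0.412  1.557  0.     1.173 -0.734]
[-0.13  2.54 -0.01]
```

View pics/s14.png

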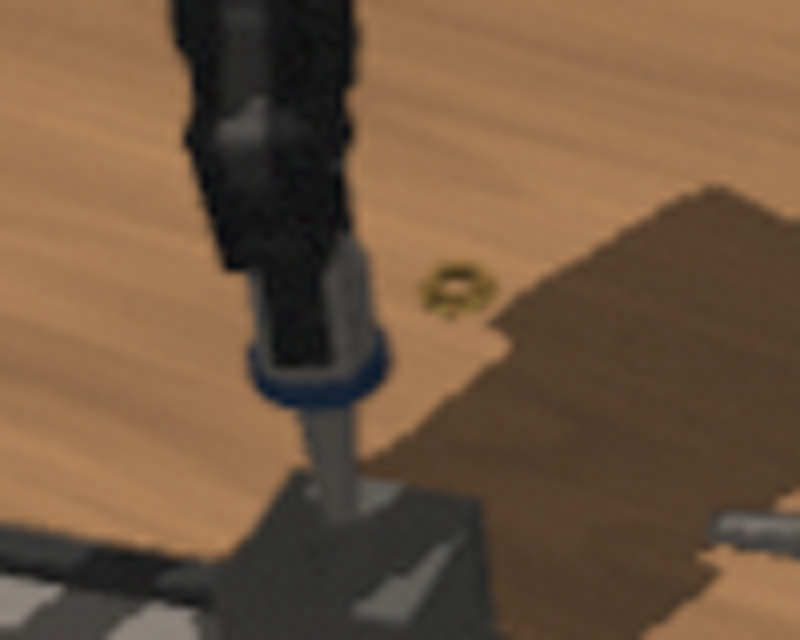

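View pics/d14.png

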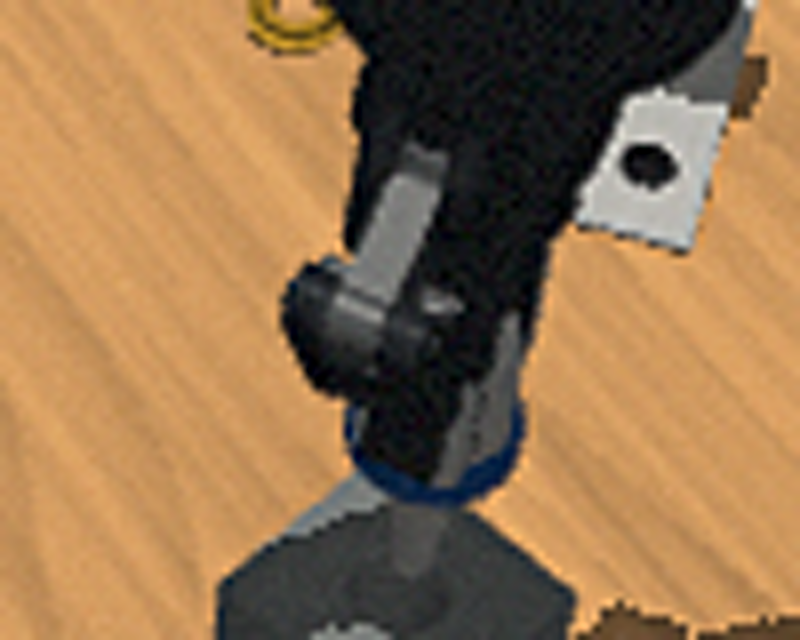

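carry_out(
  targets=[
    [-0.1, 1, 0, 0, 0, 0],
    [0, 1, 0, 0, 0, 0],
    [0, 0, 0, 0, 0, 0],
  ],
)

```text
t: 29.25
position: [0.5962, -0.066, 0.1434]
orientation: [-1.422, 0.797, -0.791]
wrist_force: [-0.4, 0.5, -3.3]
finger_gap: 0.0238
```

carry_out(
  targets=[
    [0, 1, 0, 0, 0, 0],
    [0, 0.7, 0, 0, 0, 0],
    [0, 0.4, 0, 0, 0, 0],
    [0, 0, 0, 0, 0, 0],
    [0, 0, 0, 0, 0, 0],
  ],
)

```text
t: 29.75
position: [0.5977, -0.0663, 0.1242]
orientation: [-1.421, 0.794, -0.794]
wrist_force: [-0.4, -0.1, -2.1]
finger_gap: 0.0245
```

```bash
python3 lat.py
```

```text
t 29.75 pos [ 0.5977 -0.0663  0.1242] F [-0.4 -0.1 -2.1] gap 0.0245
R x [ 0.524 -0.852 -0.   ] y [-0.  0. -1.] z [ 0.852  0.524 -0.   ] q [-0.181  0.454  1.606 -0.     1.083 -0.732]
lat 0.1 tip past axis mm 142.2 F lat/along -0.4 -0.0 tq [ 0.05 -0.01  0.02]
```

carry_out(
  targets=[
    [0, 0.3, 0, 0, 0, 0],
    [0, 0.3, 0, 0, 0, 0],
    [0, 0, 0, 0, 0, 0],
  ],
)

```text
t: 30.05
position: [0.5976, -0.0664, 0.118]
orientation: [-1.421, 0.794, -0.794]
wrist_force: [-0.2, -0.2, -3.9]
finger_gap: 0.0242
```

```bash
python3 lat.py
```

```text
t 30.05 pos [ 0.5976 -0.0664  0.118 ] F [-0.2 -0.2 -3.9] gap 0.0242
R x [ 0.524 -0.852  0.   ] y [-0. -0. -1.] z [ 0.852  0.524 -0.   ] q [-0.181  0.46   1.613 -0.     1.069 -0.732]
lat 0.0 tip past axis mm 142.3 F lat/along -0.2 -0.1 tq [-0.19 -0.05  0.01]
```

carry_out(
  targets=[
    [0, 0.2, 0, 0, 0, 0],
    [0, 0.2, 0, 0, 0, 0],
    [0, 0, 0, 0, 0, 0],
  ],
)

```text
t: 30.35
position: [0.5978, -0.0665, 0.115]
orientation: [-1.421, 0.793, -0.795]
wrist_force: [-1.0, -0.4, 3.0]
finger_gap: 0.0238
```

```bash
python3 lat.py
```

```text
t 30.35 pos [ 0.5978 -0.0665  0.115 ] F [-1.  -0.4  3. ] gap 0.0238
R x [ 0.524 -0.852  0.001] y [ 0.001 -0.    -1.   ] z [0.852 0.524 0.   ] q [-0.181  0.464  1.616 -0.     1.061 -0.732]
lat 0.2 tip past axis mm 142.3 F lat/along -1.0 -0.2 tq [-0.15  0.32  0.  ]
```

carry_out(
  targets=[
    [0, 0.2, 0, 0, 0, 0],
    [0, 0.05, 0, 0, 6, 0],
    [0, 0.05, 0, 0, 6, 0],
    [0, 0.05, 0, 0, 6, 0],
    [0, 0.05, 0, 0, 6, 0],
    [0, 0.05, 0, 0, 6, 0],
    [0, 0.05, 0, 0, 6, 0],
  ],
  force=115,
)

```text
t: 31.05
position: [0.5974, -0.0665, 0.1119]
orientation: [-1.17, 1.267, -1.269]
wrist_force: [-7.3, 0.3, 19.6]
finger_gap: 0.0237
```

```bash
python3 lat.py
```

```text
t 31.05 pos [ 0.5974 -0.0665  0.1119] F [-7.3  0.3 19.6] gap 0.0237
R x [-0.08  -0.997  0.001] y [ 0.001 -0.001 -1.   ] z [ 0.997 -0.08   0.001] q [-1.810e-01  4.670e-01  1.620e+00 -1.000e-03  1.054e+00 -1.000e-01]
lat -0.2 tip past axis mm 142.3 F lat/along -7.0 1.9 tq [0.04 1.34 0.19]
```

carry_out(
  targets=[
    [0, 0, 0, 0, 6, 0],
    [0, 0, 0, 0, 6, 0],
    [0, 0, 0, 0, 0, 0],
  ],
)

```text
t: 31.35
position: [0.5973, -0.0666, 0.1119]
orientation: [-1.058, 1.418, -1.419]
wrist_force: [-6.9, -0.9, 16.5]
finger_gap: 0.0235
```

```bash
python3 look.py l9
```

```text
t 31.35 pos [ 0.5973 -0.0666  0.1119] F [-6.9 -0.9 16.5] gap 0.0235
R x [-0.285 -0.959  0.   ] y [ 0.001 -0.001 -1.   ] z [ 0.959 -0.285  0.001] q [-1.810e-01  4.660e-01  1.620e+00 -1.000e-03  1.054e+00  1.080e-01]
lat -0.3 tip past axis mm 142.3 F lat/along -7.0 0.7 tq [-0.09  1.16 -0.24]
```

View pics/l9_scene.png

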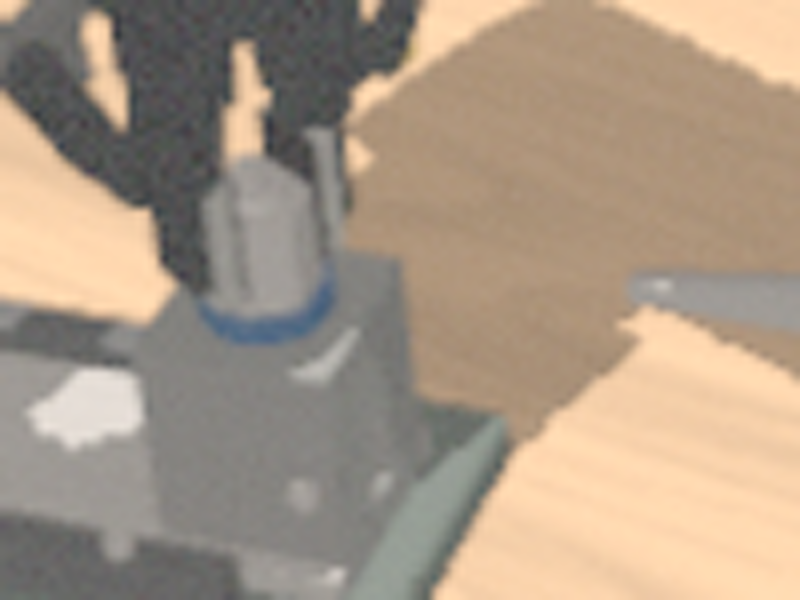

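View pics/l9_side.png

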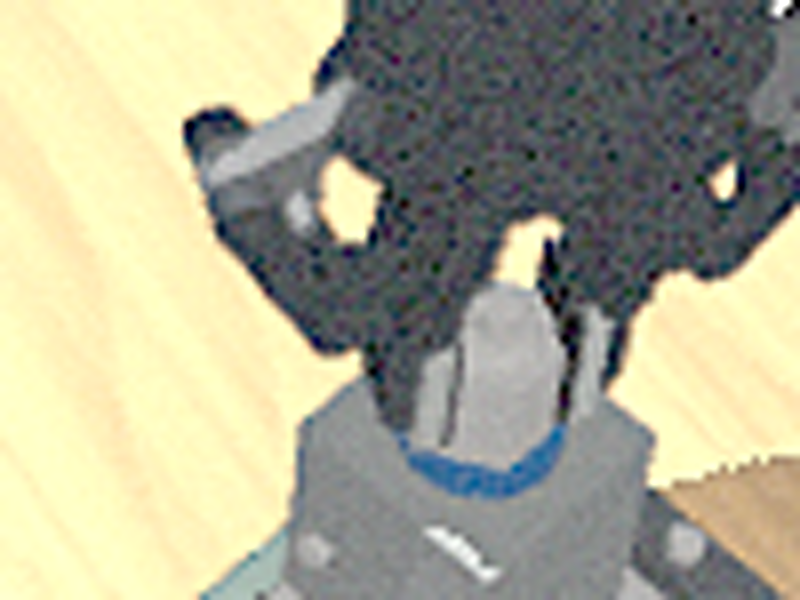

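carry_out(
  targets=[
    [0, 0.2, 0.1, 0, -6, 0],
    [0, 0, 0, 0, -6, 0],
    [0, 0, 0, 0, 0, 0],
  ],
)

```text
t: 31.75
position: [0.5976, -0.0667, 0.1119]
orientation: [-1.173, 1.263, -1.264]
wrist_force: [-11.1, 0.7, 29.7]
finger_gap: 0.0236
```

carry_out(
  targets=[
    [0, -0.2, 0, 0, 0, 0],
    [0, -0.2, 0, 0, 0, 0],
    [0, -0.1, 0, 0, 0, 0],
    [0, 0, 0, 0, 0, 0],
  ],
)

```text
t: 32.15
position: [0.5975, -0.0665, 0.112]
orientation: [-1.174, 1.267, -1.264]
wrist_force: [-4.9, -0.3, 4.3]
finger_gap: 0.024
```

```bash
python3 lat.py
```

```text
t 32.15 pos [ 0.5975 -0.0665  0.112 ] F [-4.9 -0.3  4.3] gap 0.024
R x [-0.076 -0.997 -0.   ] y [-0.002  0.    -1.   ] z [ 0.997 -0.076 -0.002] q [-0.181  0.468  1.617 -0.     1.059 -0.104]
lat -0.1 tip past axis mm 142.3 F lat/along -4.9 0.8 tq [-0.05  0.87  0.12]
```

carry_out(
  targets=[
    [0, 0, -0.1, 0, 0, 0],
    [0, 0, 0, 0, 0, 0],
    [0, 0, 0, 0, 0, 0],
    [0, 0, 0, 0, 0, 0],
    [0, -1, 0, 0, 0, 0],
    [0, -2, 0, 0, 0, 0],
    [0, -3, 0, 0, 0, 0],
    [0, -4, 0, 0, 0, 0],
  ],
  fingers=4.2,
)

```text
t: 32.95
position: [0.5965, -0.0663, 0.2124]
orientation: [-1.174, 1.268, -1.263]
wrist_force: [-0.3, 0.2, -1.5]
finger_gap: 0.0418
```

carry_out(
  targets=[
    [-3, -3, 0, 0, 0, 0],
    [-4, -2, -1, 0, 0, 0],
    [-4, 0, -2, 0, 0, 0],
    [-3, 0, -3, 0, 0, 0],
    [0, 0, -3, 0, 0, 0],
    [0, 0, 0, 0, 0, 0],
    [0, 0, 0, 0, 0, 0],
  ],
)

```text
t: 33.65
position: [0.5186, 0.0803, 0.2634]
orientation: [-1.171, 1.263, -1.266]
wrist_force: [-0.1, 0.5, 0.5]
finger_gap: 0.0419
```

```bash
python3 look.py l10; python3 - <<'E'
from h import *
c=cam("scene");save(c,"s20");c=cam("side");save(c,"d20")
E
```

```text
t 33.65 pos [0.5186 0.0803 0.2634] F [-0.1  0.5  0.5] gap 0.0419
R x [-0.076 -0.997 -0.   ] y [ 0.002  0.    -1.   ] z [ 0.997 -0.076  0.002] q [ 0.073  0.222  1.582 -0.     1.336  0.149]
lat -45.1 tip past axis mm -18.1 F lat/along 0.0 0.5 tq [-0.02 -0.01  0.02]
```

View pics/l10_scene.png

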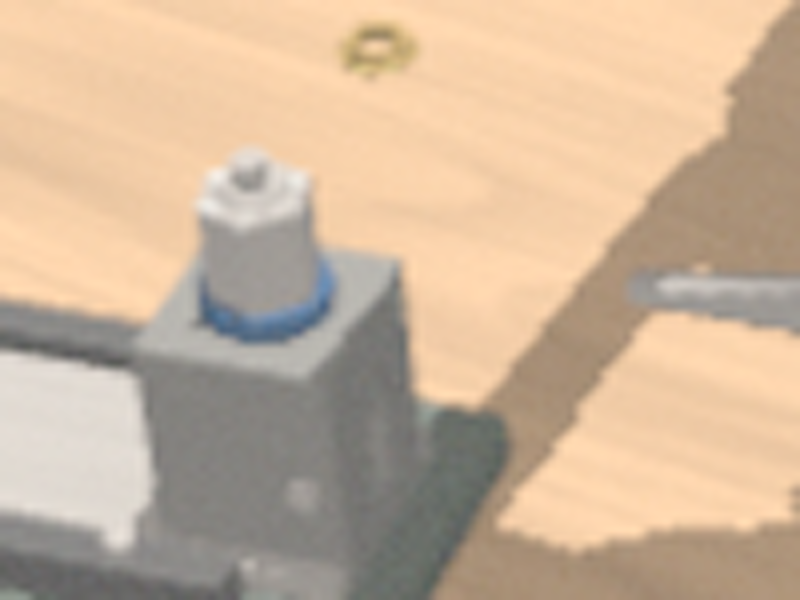

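View pics/l10_side.png

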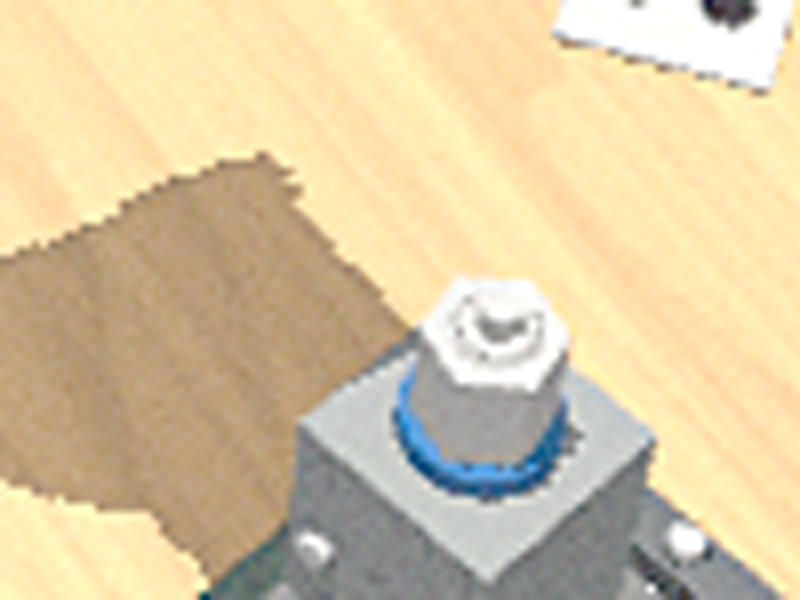

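View pics/s20.png

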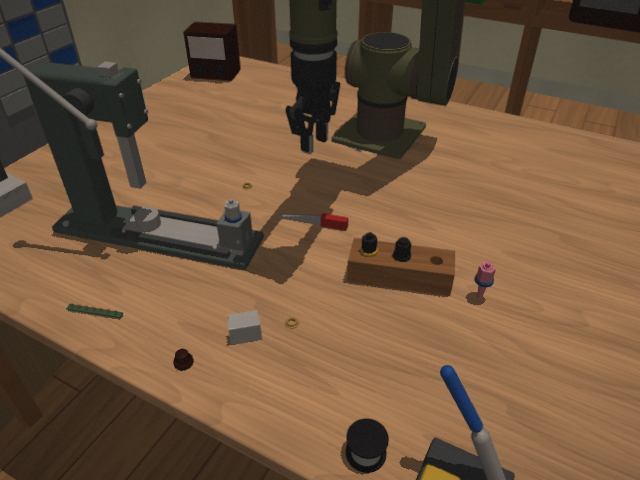

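View pics/d20.png

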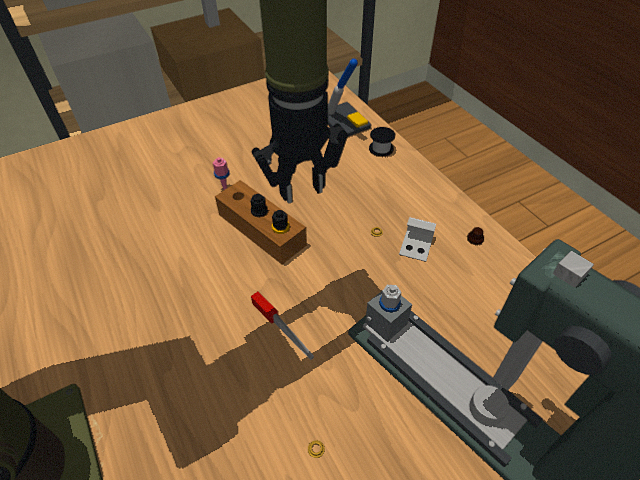

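The bright die is seated with its collar on the block (scene 233,215). The black die stands in the middle hole (402,248). The drift is on the bench (315,220), and nothing else has moved. The gripper is clear, so I'm handing the job in.

```bash
python3 -c "
from h import *
print(order.job_done())"
```

```text
the job is handed in; nothing more can be done
None
```

The job is done and handed in at about 34 s of the 72 s allowed; the hand-in reports no verdict.

- **Drift:** I drove it through the slot to about 64 mm past the bore axis at roughly 13 N. The black die came up about 6 mm, and the drift is now on the bench, standing on its straight edge as it was at the start.
- **Black die:** It lifted out freely and stands upright in the middle hole of the rack. The last scene picture shows it there.
- **Bright die:** I pushed it down with about a 48° twist under a push that rose from about 5 N to about 20 N, more than the 10 to 15 N given. The height then stayed at 111.9 mm under a 30 N check push. After release, its collar matched the picture position of the originally seated die to within about a pixel in the side camera.
- **Left alone:** The yellow-collared die, bracket, grommets and pink look-alike look unmoved in the last pictures.

The scene and side cameras disagreed by 3 to 5 mm on the press position. I resolved this with a joint fit using the known arm pose, and the wrist camera then agreed to about 0.5 px. No final check failed.

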